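Put the changeover kit back on its own plates

ROBOT

A 6-joint arm with a two-finger parallel gripper is mounted at the origin on a cart in front of the work surface, level with it; the furniture and walls round the work are solid. World frame = base frame: x ahead of the robot, y to its left, z up, the work surface at z = 0. Lengths are in m, angles in rad, forces in N, time in s.
With the tool pointing down it reaches from about 0.425 to 0.95 m from the base axis. Payload 3.5 kg.
Tool frame: the origin (TCP) lies at the very end of the fingers, on their centre line; the grasp point (between the pads) lies 19 mm behind it; z points along the fingers, y is the direction in which the jaws open and shut (so a half turn about z gives the same grasp; the last joint's range is limited). The gripper opens to 85 mm and grips with 20 to 120 N. Pads are 22 mm wide; open, the fingers measure 114 mm over their backs; the gripper's body (76 mm by 85 mm) begins 54 mm behind the grasp point. The pads swing forward as they close: fully open they stand 13 mm farther back than shut.
Start: joints at [-1.315, 0.286, 1.577, -0, 1.279, -0.15], TCP at [0.266, -0.62, 0.197] pointing down, gripper open.
Joint ranges: [-2.77, 2.77], [-0.9, 2.22], [0.21, 2.48], [-1.53, 4.67], [0.24, 2.81], [-2.84, 2.84]. Speed limits (rad/s): [2.79, 2.79, 3.14, 3.14, 3.14, 3.14].

INTERFACE

Orientations are given as a unit quaternion [x, y, z, w].
In Python, from plant import ctrl, eyes, ticket gives the robot as it stands.
- The arm moves only by the tool send_rows, never from a script. Its arguments are lists of equal length, an entry for each row: "translation": the shift along the tool's x, y, z in units of 30 mm (1.0 is 30 mm), a list of three; "rotation": the turn, a rotation vector about the tool's x, y, z in units of 5 degrees (1.0 is 5 degrees), a list of three; "grip": the finger opening in mm, from 0 to 85.4. A call has 1 to 5 rows; each row shifts and turns the commanded pose from where the row before left it, along the tool's axes as they then stand; what a row does not reach is not made up. A row lasts 1/8 s, in which the tool goes at most 62.5 mm and 10.7 degrees, less where a joint would pass 70% of its speed; a pose out of reach is approached as far as the arm can. A call is refused whole if a number of a shift passes 1 or a number of a turn 1, either way. A call with a gripper value outside its range is refused whole. The fingers move at their own pace and stop on an object; "squeeze" is the grip in N (left out, the last holds). Time passes only in rows, so rows that do not move let the fingers close. It gives the time, the measured TCP pose, the force and the opening at its end, in the units of the state.
- ctrl.get_state(): the state, without advancing time (a new reading comes with each control period).
- eyes.read_camera(name): name is "side" or "top" or "wrist"; returns a dict with "image" (420x560x3 uint8, blue, green, red), "mtx" (3x3 intrinsics, pixels), "xyz" and "orientation" of the camera in the world; the wrist camera has in their place "hand_eye" (4x4, takes a point from camera to tool coordinates, whose origin is the TCP and whose axes are the flange's). Camera axes: x right, y down, z forward; pixel columns grow to the right and rows downward; lengths in m; the calibration is good to about 2 mm. A picture is of the moment at which its call begins: read the wrist's pose just before it. There is no depth.
- ticket.sign_off(): hands the job in, once; it reports no verdict.
The state is a dict: "time": time; "qpos": joint angles; "dq": joint speeds; "joint_efforts": joint torques, N m; "eef_pos": TCP position; "tcp_rot": TCP orientation; "contact_force": force on the tool from outside, world axes, zero at the start; "wrist_torque": the same for the moment, N m; "opening": opening from 0.0 (shut) to 1.0 (fully open).
Only numpy, scipy, OpenCV 4.12 (cv2) and the standard library are available. Lean on these libraries where they do the work, as an engineer would, in place of code of your own. Each camera call takes 0.05 s, during which the arm holds its last target. There are 200 camera calls.

TASK

The four parts of the sealer's changeover kit (seal strip roll, tally counter, stop block, hex key) lie on each other's plates. Swap them round so that each lies flat and centred on the plate that shows its own black shape, the stop block and the hex key turned to fit their shapes, the key's grip on the wide end; the plate without a shape is free for putting something down on the way and is empty again at the end.

Things in the scene. Friction and masses are not known exactly. Their poses are not given: they have to be found in the camera images.
- strip_roll_mid (a point): The seal strip roll: a brown round roll lying flat, 60 mm in diameter, 22 mm high; its white core is closed by a hub, so it is grasped across its outside. This point: its centre, 11 mm above its underside.
- tally_counter_mid (a point): The hand tally counter: a small white round body 44 mm in diameter and 18 mm high; on top a push button (12 mm wide, reaching 27 mm above the underside), and a stub 8 mm thick that stands out 6 mm at the side towards its own -y. This point: the centre of the round body, 9 mm above its underside. Grasp it across its x axis, clear of the stub. It may be turned any way on its plate.
- stop_bar_mid (a point): The stop block: a black bar 40 mm wide (its x axis), 84 mm long (its y axis), 27 mm high, with a black thumb screw (head 20 mm in diameter, top 49 mm above the underside) 30 mm from its middle towards its -y end. This point: the middle of the bar, 13.5 mm above its underside. Either way round is right on its plate.
- allen_key_grip (a point): The hex key: an L-shaped key lying flat, 94 mm long in all (its y axis), with a red moulded grip 15 mm wide, 40 mm long, 12 mm high. This point: the middle of the red grip, 6 mm above its underside. From it the grip reaches 20 mm to either side along y; the dark 7 mm shaft goes on towards -y in line with the grip to 74 mm from this point, where the short leg turns off at a right angle to +x, its end 24.5 mm from the line of the shaft.
- plate_roll_spot (a point): A fixed 110 x 130 mm pale aluminium plate, 5 mm thick with its top at z = 0.005, a small screw in each corner; its long side runs along its y axis. On it a flat black ring, 76 mm in outside diameter with a 28 mm bright centre: the place of the seal strip roll. This point: the centre of the plate's top face.
- plate_counter_spot (a point): A fixed 110 x 130 mm pale aluminium plate, 5 mm thick with its top at z = 0.005, a small screw in each corner; its long side runs along its y axis. On it a flat black disc of 58 mm without a hole: the place of the tally counter. This point: the centre of the plate's top face.
- plate_block_spot (a point): A fixed 110 x 130 mm pale aluminium plate, 5 mm thick with its top at z = 0.005, a small screw in each corner; its long side runs along its y axis. On it a flat black rectangle, 54 x 100 mm, long along the plate's y: the place of the stop block. This point: the centre of the plate's top face.
- plate_key_spot (a point): A fixed 110 x 130 mm pale aluminium plate, 5 mm thick with its top at z = 0.005, a small screw in each corner; its long side runs along its y axis. On it a flat black L-shaped outline, wide at the grip end, of the hex key. This point: the centre of the plate's top face. The hex key is home when its axes are parallel to the plate's and the middle of its red grip lies 8.5 mm towards -x and 27 mm towards +y of this point, in the plate's axes.
- plate_blank_spot (a point): A fixed 110 x 130 mm pale aluminium plate, 5 mm thick with its top at z = 0.005, a small screw in each corner; its long side runs along its y axis. It has no black shape and starts empty: a free spot for putting something down on the way. This point: the centre of the plate's top face. (Behind the plates a 50 mm square shelf post stands on the bench, centred at x = 0.735, y = 0.075, and a 84 mm high tape dispenser at x = 0.625, y = 0.09: swing the arm in front of the post.)

How it is judged:
By the outcome, as a careful person would: the job done as asked, in the order asked, and still so for the second after the job is handed in, with the robot touching nothing.
It also fails if it takes over 136 s, if anything falls off the work surface, if the arm or the gripper's body presses on something with over 40 N, if the wrist force passes 120 N, or if a joint passes its speed limit or range.

## Working session

There is one attempt and no reset: what is moved stays moved. The work goes in short steps, Python scripts to look and compute and a tool call to move; the robot and the scene stay as the last step left them, time stands still between calls to the robot, and variables do not carry over. Pictures are saved under pics/ and viewed, about 12 in all and at most 16, crops included, and the job is handed in when it is done.

Besides the shell and the picture viewer there is one more tool, called after ">>>" as name(argument=value, ...) on one line, values as JSON. send_rows: Moves the arm, as the interface text tells. Its arguments: {"type":"object","properties":{"translation":{"type":"array"},"rotation":{"type":"array"},"grip":{"type":"array"},"squeeze":{"type":"number"}},"required":["translation","rotation","grip"]}

```bash
ls; mkdir -p pics
cat > h.py <<'E'
import sys; sys.path.insert(0,'.')
import numpy as np, cv2
from scipy.spatial.transform import Rotation as R
from plant import ctrl, eyes, ticket
def cam(n):
    s=ctrl.get_state(); c=eyes.read_camera(n)
    K=np.array(c['mtx'])
    if n=='wrist':
        T=np.eye(4);T[:3,:3]=R.from_quat(s['tcp_rot']).as_matrix();T[:3,3]=s['eef_pos']
        T=T@np.array(c['hand_eye']);Rm,t=T[:3,:3],T[:3,3]
    else:
        t=np.array(c['xyz']);Rm=R.from_quat(c['orientation']).as_matrix() if len(np.ravel(c['orientation']))==4 else np.array(c['orientation'])
    return np.array(c['image']),K,Rm,t
def ray(px,K,Rm,t,z):
    px=np.atleast_2d(np.array(px,float))
    d=(Rm@np.linalg.inv(K)@np.c_[px,np.ones(len(px))].T).T
    return t+d*((z-t[2])/d[:,2])[:,None]
def proj(P,K,Rm,t):
    q=(K@Rm.T@(np.atleast_2d(P)-t).T).T
    return q[:,:2]/q[:,2:]
E
python3 - <<'E'
from h import *
for n in('top','side','wrist'):
    im,K,Rm,t=cam(n);cv2.imwrite(f'pics/{n}0.png',im);print(n,K.round(1).tolist(),Rm.round(3).tolist(),t)
print(ctrl.get_state())
E
```

```text
pics
top [[426.0, 0.0, 282.4], [0.0, 426.0, 207.9], [0.0, 0.0, 1.0]] [[-0.017, -0.989, 0.147], [-1.0, 0.018, 0.002], [-0.005, -0.147, -0.989]] [ 0.38682204 -0.08776094  1.08289392]
side [[387.6, 0.0, 278.3], [0.0, 387.6, 207.9], [0.0, 0.0, 1.0]] [[0.998, 0.047, -0.033], [0.053, -0.534, 0.844], [0.021, -0.844, -0.535]] [ 0.56226538 -0.80293359  0.48689801]
wrist [[360.1, 0.0, 281.9], [0.0, 360.1, 211.3], [0.0, 0.0, 1.0]] [[0.395, -0.879, -0.267], [-0.919, -0.379, -0.112], [-0.003, 0.29, -0.957]] [ 0.33534511 -0.59094847  0.37262699]
{'time': 0.15, 'qpos': array([-1.31504463e+00,  2.87004651e-01,  1.57788407e+00, -3.36652622e-06,
        1.27857890e+00, -1.49986455e-01]), 'dq': array([ 0.00120684, -0.00166865, -0.00456547,  0.00028028, -0.00029449,
        0.0003306 ]), 'joint_efforts': array([-4.74750177e-04, -4.06604505e+01, -2.93141949e+01, -1.90529158e-04,
        3.94383344e-03,  3.40298776e-06]), 'eef_pos': array([ 0.26630484, -0.61960738,  0.19581318]), 'tcp_rot': array([ 9.79492019e-01,  2.01480781e-01, -5.11627940e-05, -9.36089999e-04]), 'contact_force': array([0.98505611, 0.25158874, 0.39140596]), 'wrist_torque': array([0.00367745, 0.03215952, 0.00620045]), 'opening': 1.0011592179357771}
```

View pics/top0.png

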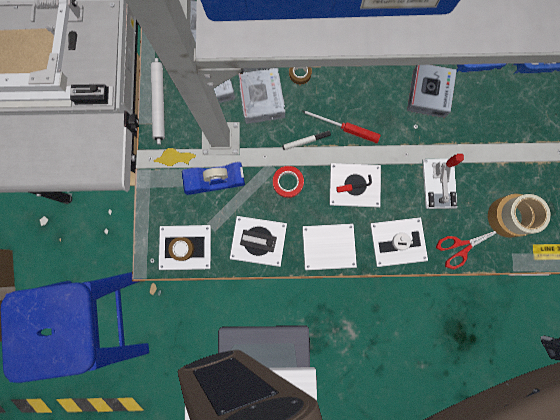

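View pics/side0.png

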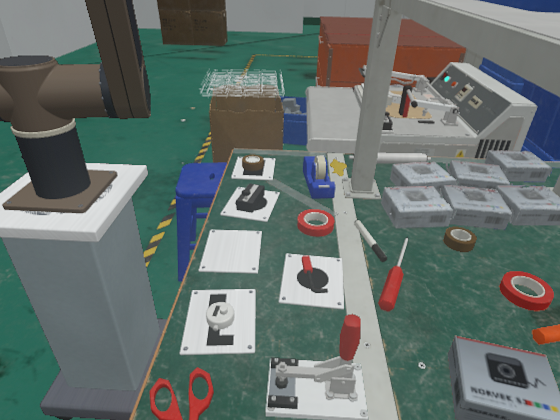

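The top view shows, at px, the roll on (185,247), block on (258,241), blank plate at (330,247), counter on (400,241) and key on (355,185). I'll zoom in and fit the plates.

```bash
cat >> h.py <<'E'
def plates(im,K,Rm,t,amin=1500,amax=4000):
    hsv=cv2.cvtColor(im,cv2.COLOR_BGR2HSV)
    m=((hsv[...,1]<60)&(hsv[...,2]>200)).astype(np.uint8)
    out=[]
    for c in cv2.findContours(m,cv2.RETR_EXTERNAL,cv2.CHAIN_APPROX_NONE)[0]:
        h=cv2.convexHull(c); a=cv2.contourArea(h)
        if not amin<a<amax: continue
        P=ray(h[:,0,:],K,Rm,t,.005)[:,:2]
        (cx,cy),(w,l),ang=cv2.minAreaRect((P*1000).astype(np.float32))
        if w>l: w,l,ang=l,w,ang+90   # ang: direction of short side (x axis)
        out.append((cx,cy,w,l,(ang+90)%180-90))
    return out
E
python3 - <<'E'
from h import *
im,K,Rm,t=cam('top')
for p in plates(im,K,Rm,t): print(np.round(p,1), proj([p[0]/1000,p[1]/1000,.005],K,Rm,t).round())
cv2.imwrite('pics/crop0.png',cv2.resize(im[155:275,150:450],None,fx=2.66,fy=2.66,interpolation=cv2.INTER_CUBIC))
E
```

```text
[4.523e+02 1.650e+02 1.088e+02 1.266e+02 4.000e-01] [[184. 247.]]
[ 447.7 -201.3  108.9  128.3    2. ] [[329. 246.]]
[ 456.7 -377.4  109.   127.9    5.7] [[399. 241.]]
[465.4 -22.2 108.6 128.3  -9.5] [[258. 240.]]
[ 605.7 -273.5  109.   128.3   -3.7] [[355. 184.]]
```

View pics/crop0.png

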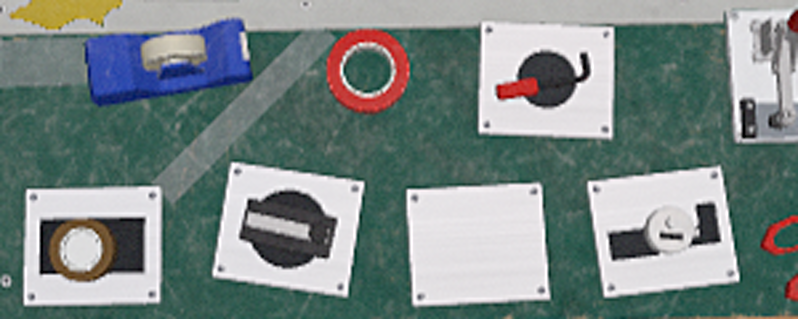

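Layout: the roll lies on the block plate, the block on the roll plate, the counter on the key plate and the key on the counter plate, so these are two swaps through the blank plate. I'll turn the jaws along world x and move over the middle for a closer wrist view.

>>> send_rows(translation=[[0,0,0],[0,0,0],[0,0,0],[0,0,0],[0,0,0]], rotation=[[0,0,-1],[0,0,-1],[0,0,-1],[0,0,-1],[0,0,-1]], grip=[85,85,85,85,85])

```text
time: 0.82
eef_pos: [0.2664, -0.62, 0.1965]
tcp_rot: [0.912, 0.41, 0.0, -0.0]
contact_force: [-0.0, 0.7, 0.1]
opening: 0.999
```

>>> send_rows(translation=[[0,0,0],[0,0,0],[0,0,0],[0,0,0],[0,0,0]], rotation=[[0,0,-1],[0,0,-1],[0,0,-1],[0,0,-1],[0,0,-1]], grip=[85,85,85,85,85])

```text
time: 1.45
eef_pos: [0.2664, -0.6199, 0.1965]
tcp_rot: [0.802, 0.598, 0.0, -0.0]
contact_force: [-0.6, 0.0, -0.1]
opening: 0.998
```

>>> send_rows(translation=[[0,0,0],[0,0,0],[0,0,0],[0,0,0],[0,1,0]], rotation=[[0,0,-1],[0,0,-1],[0,0,-1],[0,0,-0.3],[0,0,0]], grip=[85,85,85,85,85])

```text
time: 2.08
eef_pos: [0.2952, -0.6206, 0.1968]
tcp_rot: [0.71, 0.704, -0.0, -0.0]
contact_force: [-0.2, -0.7, 1.0]
opening: 0.993
```

>>> send_rows(translation=[[1,1,0],[1,1,0],[1,1,0],[1,1,0],[1,1,0]], rotation=[[0,0,0],[0,0,0],[0,0,0],[0,0,0],[0,0,0]], grip=[85,85,85,85,85])

```text
time: 2.7
eef_pos: [0.448, -0.4699, 0.1968]
tcp_rot: [0.709, 0.705, 0.0, 0.0]
contact_force: [0.7, 0.0, 0.1]
opening: 0.993
```

>>> send_rows(translation=[[1,1,0],[1,0,0],[1,0,0],[1,0,0],[1,0,0]], rotation=[[0,0,0],[0,0,0],[0,0,0],[0,0,0],[0,0,0]], grip=[85,85,85,85,85])

```text
time: 3.32
eef_pos: [0.4777, -0.32, 0.1968]
tcp_rot: [0.709, 0.705, 0.0, -0.0]
contact_force: [0.3, 0.1, 0.3]
opening: 0.997
```

>>> send_rows(translation=[[1,0,0],[1,0,0],[1,0,0],[0,0,0],[0,0,0]], rotation=[[0,0,0],[0,0,0],[0,0,0],[0,0,0],[0,0,0]], grip=[85,85,85,85,85])

```text
time: 3.95
eef_pos: [0.4783, -0.2316, 0.1971]
tcp_rot: [0.709, 0.705, -0.0, 0.0]
contact_force: [0.0, -0.5, -0.0]
opening: 0.994
```

Run:
```python
from h import *
s=ctrl.get_state();print(s['time'],s['eef_pos'],s['qpos'].round(3))
im,K,Rm,t=cam('wrist');cv2.imwrite('pics/w1.png',im)
for p in plates(im,K,Rm,t,6000,40000): print(np.round(p,1), proj([p[0]/1000,p[1]/1000,.005],K,Rm,t).round())
```

```text
3.95 [ 0.47828047 -0.23156836  0.19711565] [-0.642 -0.033  1.928 -0.     1.245 -0.637]
[ 457.7 -377.   108.2  128.3    5.8] [[264. 300.]]
[ 606.7 -272.8  109.9  128.5   -3.3] [[401. 214.]]
[ 448.5 -201.1  108.2  128.5    2. ] [[251. 147.]]
```

View pics/w1.png

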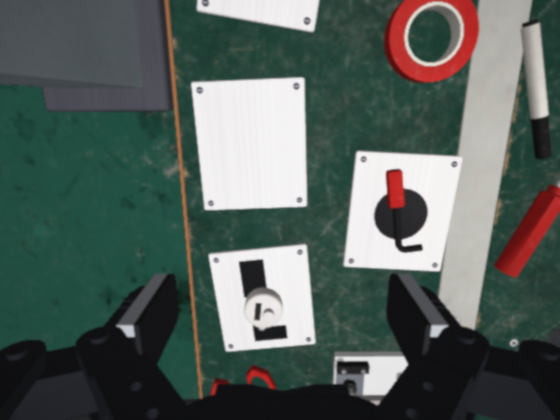

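Wrist view agrees with the top view to within 1 mm: counter at px (264,308) on the key plate, key grip at (395,188), blank plate at (251,147). I'll measure the key and zoom on the counter's stub.

Run:
```python
from h import *
im,K,Rm,t=cam('wrist')
hsv=cv2.cvtColor(im,cv2.COLOR_BGR2HSV)
m=(((hsv[...,0]<8)|(hsv[...,0]>172))&(hsv[...,1]>130)).astype(np.uint8)
m[:150]=0;m[235:]=0;m[:,:360]=0;m[:,440:]=0
c=max(cv2.findContours(m,cv2.RETR_EXTERNAL,cv2.CHAIN_APPROX_NONE)[0],key=cv2.contourArea)
P=ray(c[:,0],K,Rm,t,.014)[:,:2]*1000
print('grip',cv2.minAreaRect(P.astype(np.float32)))
# dark shaft end / leg: dark pixels below disc
v=hsv[...,2]; print('v',v[240:252,396:426:6])
a=im[270:350,210:320]; b=im[150:270,340:460]
cv2.imwrite('pics/w1c.png',np.hstack([cv2.resize(a,(440,320),interpolation=cv2.INTER_CUBIC),cv2.resize(b,(320,320),interpolation=cv2.INTER_CUBIC)]))
```

```text
grip ((595.5537109375, -243.873291015625), (17.5499267578125, 40.53135681152344), 5.357748985290527)
v [[ 43 194 246 246 247]
 [ 48 208 246 245 246]
 [ 54 210 246 243 239]
 [ 61 204 243 229 208]
 [ 73 178 227 167 130]
 [ 96 122 156  81  60]
 [131  63  70  33  37]
 [174  37  31  28  36]
 [215  35  28  32  42]
 [235  38  34  43  82]
 [242  59  48  89 163]
 [244 122  99 174 228]]
```

View pics/w1c.png

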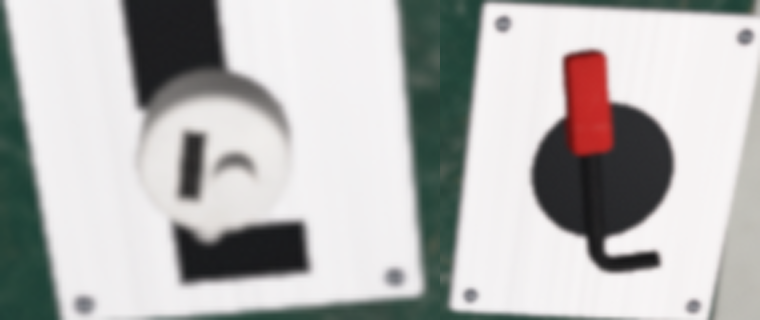

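The counter's stub points towards world -y (crop px (208,238)), and the key already has the right handedness and nearly the target yaw. I'll write a planner helper that prints the deltas.

```bash
cat >> h.py <<'E'
def plan(wps,start=None):
    """wps: (x,y,z,yawdeg) in mm; print tool-axis shifts in 30 mm units, turn units first (5 deg)"""
    s=ctrl.get_state()
    x,y,z=s['eef_pos']*1000;q=s['tcp_rot'];yaw=np.degrees(2*np.arctan2(q[1],q[0]))
    print(f"t={s['time']:.2f} at {x:.1f} {y:.1f} {z:.1f} yaw {yaw:.2f} open {s['opening']*85.4:.1f} F {s['contact_force'].round(1)}")
    if start: x,y,z,yaw=start
    for w in wps:
        nx,ny,nz,nw=w; r=-(nw-yaw)/5; a=np.radians(nw); d=np.array([nx-x,ny-y])
        print(w,'turn z %.2f then shift %.2f %.2f %.2f'%(r,(np.cos(a)*d[0]+np.sin(a)*d[1])/30,(np.sin(a)*d[0]-np.cos(a)*d[1])/30,(z-nz)/30))
        x,y,z,yaw=w
E
python3 - <<'E'
from h import *
im,K,Rm,t=cam('wrist')
print('counter', ray([[263.3,309]],K,Rm,t,.023)*1000)
hsv=cv2.cvtColor(im,cv2.COLOR_BGR2HSV)
# counter silhouette vs. top camera
im2,K2,R2,t2=cam('top'); g=im2
cv2.imwrite('pics/w1d.png',np.hstack([cv2.resize(im[285:340,235:295],None,fx=6,fy=6),]))
E
python3 -c "
from h import *
plan([(457,-380,196,95.4),(457,-380,60,95.4)])"
```

```text
counter [[ 457.85467089 -377.54415612   23.        ]]
t=4.15 at 478.1 -231.9 196.9 yaw 89.68 open 85.2 F [ 0.2  0.3 -0.2]
(457, -380, 196, 95.4) turn z -1.14 then shift -4.85 -1.17 0.03
(457, -380, 60, 95.4) turn z -0.00 then shift 0.00 0.00 4.53
```

View pics/w1d.png

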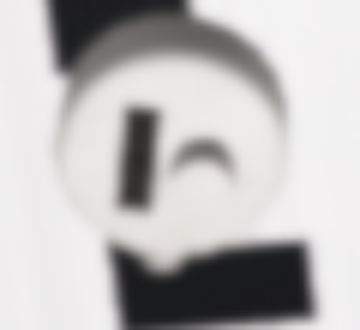

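>>> send_rows(translation=[[0,0,0.5],[0,0,0.5],[-1,-0.23,0.5],[-1,-0.23,0.5],[-1,-0.23,0.5]], rotation=[[0,0,-1],[0,0,-0.14],[0,0,0],[0,0,0],[0,0,0]], grip=[75,75,75,75,75])

```text
time: 4.78
eef_pos: [0.4657, -0.3236, 0.1207]
tcp_rot: [0.673, 0.739, 0.0, -0.0]
contact_force: [0.3, 0.1, -0.8]
opening: 0.88
```

>>> send_rows(translation=[[-1,-0.23,0.5],[-0.82,-0.2,0.5],[0,0,1],[0,0,0.4],[0,0,0]], rotation=[[0,0,0],[0,0,0],[0,0,0],[0,0,0],[0,0,0]], grip=[75,75,75,75,75])

```text
time: 5.4
eef_pos: [0.4577, -0.3774, 0.0485]
tcp_rot: [0.673, 0.74, 0.0, -0.001]
contact_force: [-0.5, -0.0, 0.8]
opening: 0.878
```

Run:
```python
from h import *
plan([(458,-379,8,95.4)])
im,K,Rm,t=cam('wrist');cv2.imwrite('pics/w2.png',im)
```

```text
t=5.40 at 457.7 -377.4 48.5 yaw 95.43 open 75.0 F [-0.5 -0.   0.8]
(458, -379, 8, 95.4) turn z 0.01 then shift -0.06 0.00 1.35
```

View pics/w2.png

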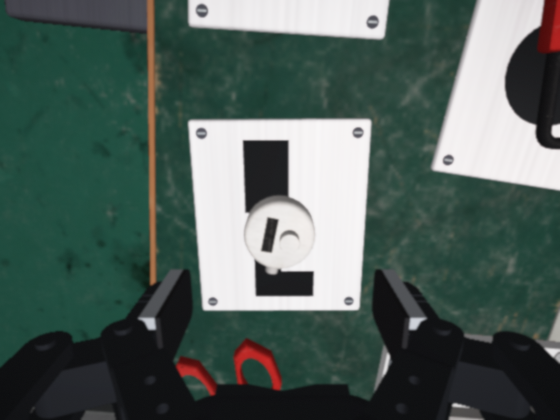

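The close view shows the counter's top face centred at about px (279.5,237) and its stub at (274,271), clear of the jaws.

Run:
```python
from h import *
im,K,Rm,t=cam('wrist')
print(ray([[279.5,237]],K,Rm,t,.023)*1000)
for p in plates(im,K,Rm,t,20000,60000): print(np.round(p,1))
plan([(457.5,-379,7.5,95.4)])
```

```text
[[ 458.41267843 -382.22241254   23.        ]]
[ 457.5 -377.6  108.1  128.2    5.8]
t=5.50 at 459.0 -378.4 50.7 yaw 95.46 open 75.3 F [ 0.8 -0.8 -0.3]
(457.5, -379, 7.5, 95.4) turn z 0.01 then shift -0.01 -0.05 1.44
```

>>> send_rows(translation=[[-0.12,0,0.9],[0,0,0.5],[0,0,0],[0,0,0],[0,0,0]], rotation=[[0,0,0],[0,0,0],[0,0,0],[0,0,0],[0,0,0]], grip=[75,75,75,30,30], squeeze=30)

```text
time: 6.12
eef_pos: [0.4594, -0.3824, 0.0091]
tcp_rot: [0.673, 0.74, -0.0, 0.001]
contact_force: [-0.1, -0.7, -0.2]
opening: 0.464
```

>>> send_rows(translation=[[0,0,0],[0,0,0],[0,0,0],[0,0,0],[0,0,0]], rotation=[[0,0,0],[0,0,0],[0,0,0],[0,0,0],[0,0,0]], grip=[30,30,30,30,30])

```text
time: 6.75
eef_pos: [0.4588, -0.3818, 0.0079]
tcp_rot: [0.673, 0.74, 0.0, -0.0]
contact_force: [-0.0, 0.6, -0.1]
opening: 0.349
```

Run:
```python
from h import *
plan([(448,-201,60,95.4),(448,-201,9,95.4),(448,-201,60,95.4)])
```

```text
t=6.75 at 458.8 -381.8 7.9 yaw 95.45 open 29.8 F [-0.   0.6 -0.1]
(448, -201, 60, 95.4) turn z 0.01 then shift 6.03 0.21 -1.74
(448, -201, 9, 95.4) turn z -0.00 then shift 0.00 0.00 1.70
(448, -201, 60, 95.4) turn z -0.00 then shift 0.00 0.00 -1.70
```

The jaws reached 30 mm without stopping, so I need to look.

Run:
```python
from h import *
im,K,Rm,t=cam('wrist')
im2,*_=cam('side')
print(cam('wrist')[0].shape)
cv2.imwrite('pics/w3.png',np.hstack([cv2.resize(im[180:420,130:430],(400,320)),cv2.resize(im2[230:400,150:362],(400,320),interpolation=cv2.INTER_CUBIC)]))
```

```text
(420, 560, 3)
```

View pics/w3.png

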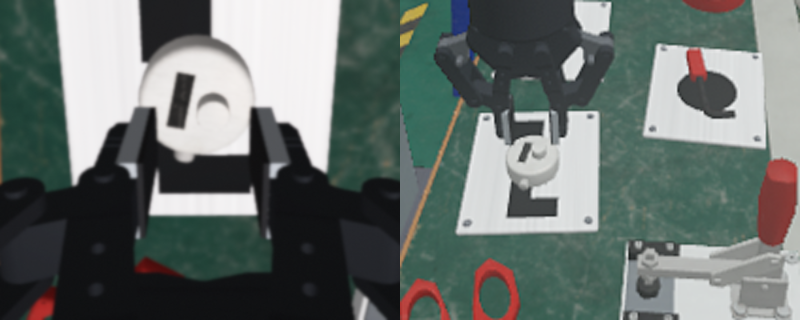

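Run:
```python
from h import *
s=ctrl.get_state();T=R.from_quat(s['tcp_rot']).as_matrix();p=s['eef_pos']
pts=np.array([p+T@np.array(o)/1000 for o in [(0,0,0),(0,15,0),(0,-15,0),(0,22,0),(0,-22,0),(0,15,-19),(0,-15,-19)]])
for n in('wrist','side'):
    im,K,Rm,t=cam(n); q=proj(pts,K,Rm,t)
    q=(q-[130,180])*1.333 if n=='wrist' else (q-[150,230])*1.885+[400,0]
    print(n,q.round().tolist())
im,K,Rm,t=cam('wrist')
for p_ in plates(im,K,Rm,t,20000,90000): print(np.round(p_,1))
print('counter top', ray([[130+199/1.333,180+103/1.333]],K,Rm,t,.023)*1000, s['eef_pos'],s['opening'])
im,K,Rm,t=cam('side');print('side', ray([[150+131/1.885,230+152/1.885]],K,Rm,t,.023)*1000)
```

```text
wrist [[200.0, 90.0], [238.0, 90.0], [162.0, 90.0], [255.0, 90.0], [145.0, 90.0], [242.0, 111.0], [158.0, 111.0]]
side [[533.0, 166.0], [551.0, 166.0], [516.0, 166.0], [560.0, 166.0], [507.0, 167.0], [550.0, 150.0], [514.0, 150.0]]
[ 456.6 -369.3  108.   111.4    5.8]
counter top [[ 458.36256826 -380.56696669   23.        ]] [ 0.45880301 -0.38178627  0.0079087 ] 0.35181945288101146
side [[ 457.35826907 -380.25138743   23.        ]]
```

The projection shows the pads about 44 mm apart on the body, so it seems held even though the opening reads low. I'll close further, lift and check.

>>> send_rows(translation=[[0,0,0],[0,0,0],[0,0,0],[0,0,-0.5],[0,0,-0.5]], rotation=[[0,0,0],[0,0,0],[0,0,0],[0,0,0],[0,0,0]], grip=[20,20,20,20,20], squeeze=40)

```text
time: 7.72
eef_pos: [0.459, -0.382, 0.0393]
tcp_rot: [0.673, 0.74, -0.0, 0.0]
contact_force: [-0.4, 0.2, 0.0]
opening: 0.23
```

Run:
```python
from h import *
plan([(448,-201,60,95.4),(448,-201,9,95.4),(448,-201,60,95.4)])
im,K,Rm,t=cam('wrist')
im2,*_=cam('side')
cv2.imwrite('pics/w4.png',np.hstack([cv2.resize(im[180:420,130:430],(400,320)),cv2.resize(im2[230:400,150:362],(400,320),interpolation=cv2.INTER_CUBIC)]))
```

```text
t=7.72 at 459.0 -382.0 39.3 yaw 95.45 open 19.7 F [-0.4  0.2  0. ]
(448, -201, 60, 95.4) turn z 0.01 then shift 6.04 0.20 -0.69
(448, -201, 9, 95.4) turn z -0.00 then shift 0.00 0.00 1.70
(448, -201, 60, 95.4) turn z -0.00 then shift 0.00 0.00 -1.70
```

View pics/w4.png

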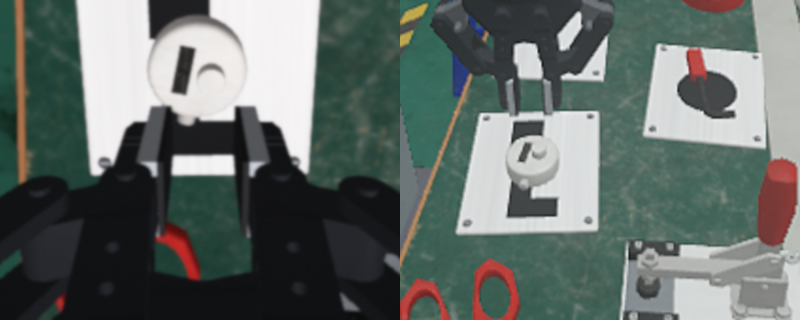

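The counter stayed put: the tips passed above it. I'll triangulate the fingertips against the reported TCP, using wrist crop (203,107) and side crop (532,112).

Run:
```python
from h import *
s=ctrl.get_state();p=s['eef_pos']
ims,Ks,Rs,ts=cam('side');imw,Kw,Rw,tw=cam('wrist')
a=np.array([150+132/1.885,230+112/1.885]); b=np.array([130+203/1.333,180+107/1.333])
def d(px,K,Rm): v=Rm@np.linalg.inv(K)@np.r_[px,1]; return v/np.linalg.norm(v)
da,db=d(a,Ks,Rs),d(b,Kw,Rw)
k=np.linalg.lstsq(np.c_[da,-db],tw-ts,rcond=None)[0]
print('tips',ts+k[0]*da,tw+k[1]*db,'tcp',p)
for z in (0,10,20,30): 
    P=p+[0,0,z/1000]; print(z,proj(P,Ks,Rs,ts),proj(P,Kw,Rw,tw),a,b)
```

```text
tips [ 0.46037266 -0.37799799  0.06655013] [ 0.46044657 -0.3779834   0.06654695] tcp [ 0.46040029 -0.38359137  0.04136228]
0 [[220.35560609 303.99856728]] [[281.01961899 249.77462558]] [220.0265252  289.41644562] [282.28807202 260.27006752]
10 [[219.97166619 299.32602742]] [[281.01865203 257.66310559]] [220.0265252  289.41644562] [282.28807202 260.27006752]
20 [[219.58070301 294.56801454]] [[281.01757668 266.43577873]] [220.0265252  289.41644562] [282.28807202 260.27006752]
30 [[219.18252208 289.7221617 ]] [[281.01637365 276.25013035]] [220.0265252  289.41644562] [282.28807202 260.27006752]
```

The real tips sit roughly 16–25 mm above the reported TCP. I'll open, descend cautiously and probe for contact with the plate.

>>> send_rows(translation=[[0,0,0],[0,0,0],[0,0,0],[0,0,0.8],[0,0,0.6]], rotation=[[0,0,0],[0,0,0],[0,0,0],[0,0,0],[0,0,0]], grip=[62,62,62,62,62])

```text
time: 8.55
eef_pos: [0.4585, -0.3815, -0.0052]
tcp_rot: [0.673, 0.74, 0.0, -0.0]
contact_force: [-0.6, -0.0, 0.2]
opening: 0.729
```

>>> send_rows(translation=[[0,0,0.1],[0,0,0.1],[0,0,0],[0,0,0],[0,0,0]], rotation=[[0,0,0],[0,0,0],[0,0,0],[0,0,0],[0,0,0]], grip=[62,62,62,62,62])

```text
time: 9.18
eef_pos: [0.459, -0.3821, -0.0095]
tcp_rot: [0.673, 0.74, -0.0, 0.0]
contact_force: [0.3, -0.4, -0.4]
opening: 0.729
```

Run:
```python
from h import *
plan([])
im,K,Rm,t=cam('wrist')
im2,*_=cam('side')
cv2.imwrite('pics/w5.png',np.hstack([cv2.resize(im[180:420,130:430],(400,320)),cv2.resize(im2[250:370,170:320],(400,320),interpolation=cv2.INTER_CUBIC)]))
```

```text
t=9.18 at 459.0 -382.1 -9.5 yaw 95.45 open 62.2 F [ 0.3 -0.4 -0.4]
```

View pics/w5.png

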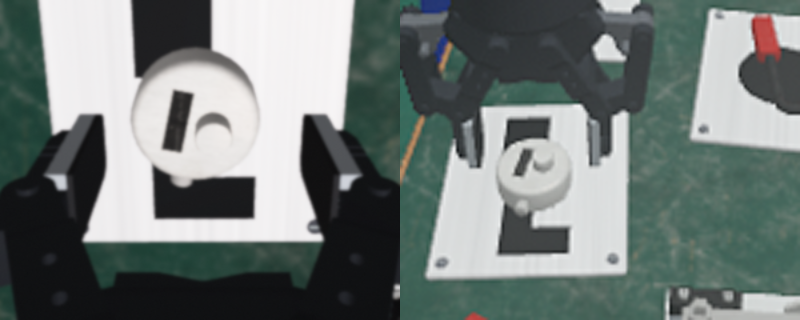

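Still no contact at a reported z of -9.5 mm. From the 62 mm pad separation in the image (149 px), the tips are about 37 mm beyond where the TCP is stated. I'll keep probing down.

>>> send_rows(translation=[[0,0,0.2],[0,0,0.2],[0,0,0.1],[0,0,0],[0,0,0]], rotation=[[0,0,0],[0,0,0],[0,0,0],[0,0,0],[0,0,0]], grip=[62,62,62,62,62])

```text
time: 9.9
eef_pos: [0.4589, -0.3819, -0.025]
tcp_rot: [0.673, 0.74, -0.0, 0.0]
contact_force: [-0.1, 0.3, 0.3]
opening: 0.729
```

>>> send_rows(translation=[[0,0,0.08],[0,0,0]], rotation=[[0,0,0],[0,0,0]], grip=[62,62])

```text
time: 10.15
eef_pos: [0.4587, -0.3817, -0.0276]
tcp_rot: [0.673, 0.74, 0.0, -0.0]
contact_force: [-0.6, -0.4, -0.1]
opening: 0.727
```

>>> send_rows(translation=[[0,0,0.08],[0,0,0]], rotation=[[0,0,0],[0,0,0]], grip=[62,62])

```text
time: 10.4
eef_pos: [0.4587, -0.3816, -0.0302]
tcp_rot: [0.673, 0.74, 0.0, -0.0]
contact_force: [-0.2, 0.4, 0.3]
opening: 0.725
```

Run:
```python
from h import *
plan([])
im,K,Rm,t=cam('wrist')
im2,*_=cam('side')
cv2.imwrite('pics/w6.png',np.hstack([cv2.resize(im[180:420,130:430],(400,320)),cv2.resize(im2[270:350,180:280],(400,320),interpolation=cv2.INTER_CUBIC)]))
```

```text
t=10.40 at 458.7 -381.6 -30.2 yaw 95.45 open 62.0 F [-0.2  0.4  0.3]
```

View pics/w6.png

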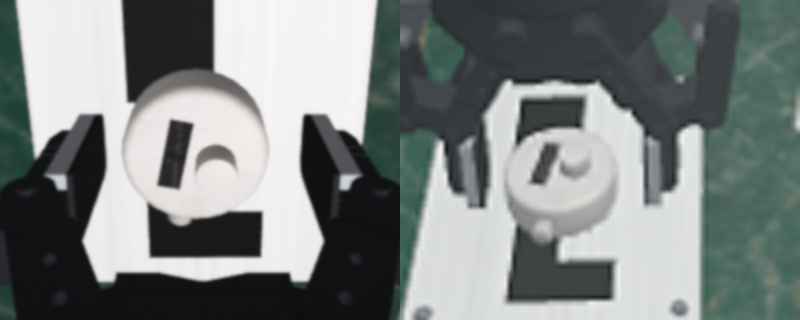

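Run:
```python
from h import *
im,K,Rm,t=cam('side')
for y in(-.393,-.382,-.371):
  for z in(.005,.010,.015,.02): print(y,z,proj([.459,y,z],K,Rm,t).round(1), end=' ')
  print()
```

```text
-0.393 0.005 [[219.7 324.9]] -0.393 0.01 [[219.6 322.7]] -0.393 0.015 [[219.4 320.5]] -0.393 0.02 [[219.2 318.3]] 
-0.382 0.005 [[221.  319.5]] -0.382 0.01 [[220.8 317.3]] -0.382 0.015 [[220.6 315.1]] -0.382 0.02 [[220.4 312.9]] 
-0.371 0.005 [[222.2 314.2]] -0.371 0.01 [[222. 312.]] -0.371 0.015 [[221.9 309.8]] -0.371 0.02 [[221.7 307.6]]
```

By the side view the tips are about 12 mm above the bench, straddling the counter. I'll close here.

>>> send_rows(translation=[[0,0,0.05],[0,0,0],[0,0,0],[0,0,0],[0,0,0]], rotation=[[0,0,0],[0,0,0],[0,0,0],[0,0,0],[0,0,0]], grip=[30,30,30,30,30], squeeze=30)

```text
time: 11.18
eef_pos: [0.459, -0.3821, -0.0311]
tcp_rot: [0.673, 0.74, -0.0, 0.0]
contact_force: [0.6, -0.8, 1.8]
opening: 0.498
```

>>> send_rows(translation=[[0,0,0],[0,0,-0.4],[0,0,-0.8],[0,0,0],[0,0,0]], rotation=[[0,0,0],[0,0,0],[0,0,0],[0,0,0],[0,0,0]], grip=[30,30,30,30,30])

```text
time: 11.8
eef_pos: [0.4584, -0.3813, 0.0041]
tcp_rot: [0.673, 0.74, 0.0, -0.0]
contact_force: [0.6, -0.3, -0.5]
opening: 0.502
```

Run:
```python
from h import *
plan([(448,-201,4,95.4),(448,-201,-31,95.4)])
```

```text
t=11.80 at 458.4 -381.3 4.1 yaw 95.45 open 42.9 F [ 0.6 -0.3 -0.5]
(448, -201, 4, 95.4) turn z 0.01 then shift 6.02 0.22 0.00
(448, -201, -31, 95.4) turn z -0.00 then shift 0.00 0.00 1.17
```

Held: it stopped at 43 mm. Next I'll carry it to the blank plate, release, and go over the key.

>>> send_rows(translation=[[1,0.04,0],[1,0.04,0],[1,0.04,0],[1,0.04,0],[1,0.04,0]], rotation=[[0,0,0],[0,0,0],[0,0,0],[0,0,0],[0,0,0]], grip=[30,30,30,30,30])

```text
time: 12.42
eef_pos: [0.4494, -0.2302, 0.0034]
tcp_rot: [0.673, 0.74, -0.0, -0.001]
contact_force: [0.5, -0.5, -0.0]
opening: 0.505
```

>>> send_rows(translation=[[1,0.04,0],[0,0,0.6],[0,0,0.4],[0,0,0.18],[0,0,0]], rotation=[[0,0,0],[0,0,0],[0,0,0],[0,0,0],[0,0,0]], grip=[30,30,30,30,30])

```text
time: 13.05
eef_pos: [0.4489, -0.2023, -0.0309]
tcp_rot: [0.673, 0.74, -0.0, -0.0]
contact_force: [-0.9, -1.0, -1.6]
opening: 0.503
```

>>> send_rows(translation=[[0,0,0],[0,0,0],[0,0,-1],[0,0,-0.8],[0,0,0]], rotation=[[0,0,0],[0,0,0],[0,0,0],[0,0,0],[0,0,0]], grip=[58,58,58,58,58])

```text
time: 13.68
eef_pos: [0.4505, -0.2032, 0.0252]
tcp_rot: [0.673, 0.74, 0.0, 0.003]
contact_force: [0.3, 0.3, 0.4]
opening: 0.68
```

Run:
```python
from h import *
plan([(595.6,-243.9,22,95.4),(595.6,-243.9,-34,95.4)])
```

```text
t=13.68 at 450.5 -203.2 25.2 yaw 95.44 open 58.1 F [0.3 0.3 0.4]
(595.6, -243.9, 22, 95.4) turn z 0.01 then shift -1.81 4.69 0.11
(595.6, -243.9, -34, 95.4) turn z -0.00 then shift 0.00 0.00 1.87
```

>>> send_rows(translation=[[-0.36,0.94,0],[-0.36,0.94,0],[-0.36,0.94,0],[-0.36,0.94,0],[-0.37,0.93,0]], rotation=[[0,0,0],[0,0,0],[0,0,0],[0,0,0],[0,0,0]], grip=[45,45,45,45,45])

```text
time: 14.3
eef_pos: [0.5941, -0.2424, 0.0212]
tcp_rot: [0.673, 0.74, -0.0, -0.001]
contact_force: [0.1, 0.6, 0.1]
opening: 0.523
```

Run:
```python
from h import *
im,K,Rm,t=cam('wrist');cv2.imwrite('pics/w7.png',im)
hsv=cv2.cvtColor(im,cv2.COLOR_BGR2HSV)
m=(((hsv[...,0]<8)|(hsv[...,0]>172))&(hsv[...,1]>130)).astype(np.uint8)
for c in cv2.findContours(m,cv2.RETR_EXTERNAL,cv2.CHAIN_APPROX_NONE)[0]:
    if cv2.contourArea(c)>300: print(cv2.boundingRect(c),cv2.minAreaRect((ray(c[:,0],K,Rm,t,.015)[:,:2]*1000).astype(np.float32)))
plan([(595.6,-243.9,-29,95.4)])
```

```text
(488, 266, 72, 105) ((748.2359619140625, -274.79510498046875), (63.97027587890625, 35.24372100830078), 68.06826782226562)
(268, 209, 32, 71) ((596.1470336914062, -243.154052734375), (16.717330932617188, 41.16260528564453), 6.268770217895508)
(280, 0, 155, 49) ((618.4887084960938, -131.59060668945312), (69.51057434082031, 19.91756820678711), 5.458977222442627)
t=14.35 at 597.5 -243.9 22.1 yaw 95.44 open 44.9 F [ 1.2 -1.6  1.3]
(595.6, -243.9, -29, 95.4) turn z 0.01 then shift 0.01 -0.06 1.70
```

>>> send_rows(translation=[[0,-0.02,0.8],[0,0,0.5],[0,0,0.2],[0,0,0.18],[0,0,0]], rotation=[[0,0,0],[0,0,0],[0,0,0],[0,0,0],[0,0,0]], grip=[45,45,45,45,45])

```text
time: 14.98
eef_pos: [0.5934, -0.2427, -0.0271]
tcp_rot: [0.673, 0.74, 0.0, 0.0]
contact_force: [0.3, -0.5, 0.2]
opening: 0.527
```

>>> send_rows(translation=[[0,0,0],[0,0,0],[0,0,0],[0,0,0],[0,0,0]], rotation=[[0,0,0],[0,0,0],[0,0,0],[0,0,0],[0,0,0]], grip=[5,5,5,5,5])

```text
time: 15.6
eef_pos: [0.5942, -0.243, -0.0263]
tcp_rot: [0.673, 0.74, 0.0, 0.001]
contact_force: [0.4, -0.4, 4.9]
opening: 0.173
```

>>> send_rows(translation=[[0,0,0],[0,0,0]], rotation=[[0,0,0],[0,0,0]], grip=[5,5])

```text
time: 15.85
eef_pos: [0.5941, -0.243, -0.0263]
tcp_rot: [0.673, 0.74, 0.0, 0.001]
contact_force: [0.7, -0.0, 5.4]
opening: 0.177
```

The key is gripped at 15 mm, with a light 5 N touch on the plate. Lift and carry.

>>> send_rows(translation=[[0,0,-0.4],[0,0,-0.8],[0,0,-0.4],[0,0,0]], rotation=[[0,0,0],[0,0,0],[0,0,0],[0,0,0]], grip=[5,5,5,5])

```text
time: 16.35
eef_pos: [0.5941, -0.243, 0.0219]
tcp_rot: [0.673, 0.74, 0.0, 0.001]
contact_force: [0.6, 0.2, -0.1]
opening: 0.176
```

Run:
```python
from h import *
im,K,Rm,t=cam('wrist')
hsv=cv2.cvtColor(im,cv2.COLOR_BGR2HSV)
m=(((hsv[...,0]<8)|(hsv[...,0]>172))&(hsv[...,1]>130)).astype(np.uint8)
for c in cv2.findContours(m,cv2.RETR_EXTERNAL,cv2.CHAIN_APPROX_NONE)[0]:
    if cv2.contourArea(c)>300: print(cv2.boundingRect(c),cv2.minAreaRect((ray(c[:,0],K,Rm,t,.015+.047)[:,:2]*1000).astype(np.float32)))
plan([(446,-351.2,22,95.75),(446,-351.2,-26,95.75)])
```

```text
(473, 262, 87, 119) ((705.69140625, -251.19639587402344), (56.84235382080078, 26.25873374938965), 67.99658203125)
(262, 239, 41, 91) ((595.11181640625, -243.57766723632812), (16.61312484741211, 42.439979553222656), 5.493049621582031)
(281, 0, 152, 48) ((610.529052734375, -141.51206970214844), (50.94184875488281, 14.539717674255371), 5.516511917114258)
t=16.40 at 593.4 -242.6 20.8 yaw 95.45 open 15.1 F [-0.   0.1 -0.2]
(446, -351.2, 22, 95.75) turn z -0.06 then shift -3.11 -5.25 -0.04
(446, -351.2, -26, 95.75) turn z -0.00 then shift 0.00 0.00 1.60
```

>>> send_rows(translation=[[0,0,0],[-0.52,-0.88,0],[-0.52,-0.88,0],[-0.52,-0.88,0],[-0.52,-0.88,0]], rotation=[[0,0,-0.06],[0,0,0],[0,0,0],[0,0,0],[0,0,0]], grip=[5,5,5,5,5])

```text
time: 17.02
eef_pos: [0.4933, -0.3153, 0.0197]
tcp_rot: [0.671, 0.742, -0.0, -0.001]
contact_force: [-0.1, 0.3, -0.6]
opening: 0.176
```

>>> send_rows(translation=[[-0.52,-0.88,0],[-0.5,-0.87,0],[0,0,0.7],[0,0,0],[0,0,0]], rotation=[[0,0,0],[0,0,0],[0,0,0],[0,0,0],[0,0,0]], grip=[5,5,5,5,5])

```text
time: 17.65
eef_pos: [0.4456, -0.3508, -0.0003]
tcp_rot: [0.671, 0.742, 0.0, -0.0]
contact_force: [0.4, 0.4, -0.2]
opening: 0.17
```

Run:
```python
from h import *
im,K,Rm,t=cam('wrist')
for p in plates(im,K,Rm,t,9000,90000): print(np.round(p,1))
plan([(446,-351.2,-26,95.75)])
```

```text
[ 454.9 -352.3   77.2  108.   -84.2]
[ 450.2 -251.    34.5  108.8  -85.2]
t=17.70 at 446.0 -351.0 0.2 yaw 95.79 open 14.9 F [-0.3  0.4 -0.2]
(446, -351.2, -26, 95.75) turn z 0.01 then shift -0.01 0.00 0.87
```

>>> send_rows(translation=[[0,0,0.5],[0,0,0.25],[0,0,0.1],[0,0,0],[0,0,0]], rotation=[[0,0,0],[0,0,0],[0,0,0],[0,0,0],[0,0,0]], grip=[5,5,5,5,5])

```text
time: 18.32
eef_pos: [0.4456, -0.3512, -0.0257]
tcp_rot: [0.671, 0.742, -0.0, 0.0]
contact_force: [1.1, -0.1, -0.7]
opening: 0.175
```

>>> send_rows(translation=[[0,0,0],[0,0,0],[0,0,0],[0,0,-0.8],[0,0,-0.9]], rotation=[[0,0,0],[0,0,0],[0,0,0],[0,0,0],[0,0,0]], grip=[40,40,40,40,40])

```text
time: 18.95
eef_pos: [0.445, -0.3506, 0.0253]
tcp_rot: [0.671, 0.742, 0.0, -0.001]
contact_force: [-0.0, 0.4, 0.1]
opening: 0.473
```

>>> send_rows(translation=[[1,0,-1],[1,0,-1],[1,0,0],[0,0,0],[0,0,0]], rotation=[[0,0,0],[0,0,0],[0,0,0],[0,0,0],[0,0,0]], grip=[64,64,64,64,64])

```text
time: 19.58
eef_pos: [0.4366, -0.262, 0.0853]
tcp_rot: [0.671, 0.742, -0.0, 0.0]
contact_force: [-0.3, -0.2, -0.9]
opening: 0.751
```

Run:
```python
from h import *
im,K,Rm,t=cam('wrist');cv2.imwrite('pics/w8.png',im)
hsv=cv2.cvtColor(im,cv2.COLOR_BGR2HSV)
m=(((hsv[...,0]<8)|(hsv[...,0]>172))&(hsv[...,1]>130)).astype(np.uint8)
for c in cv2.findContours(m,cv2.RETR_EXTERNAL,cv2.CHAIN_APPROX_NONE)[0]:
    if cv2.contourArea(c)>300: print(cv2.boundingRect(c),cv2.minAreaRect((ray(c[:,0],K,Rm,t,.015)[:,:2]*1000).astype(np.float32)))
for p in plates(im,K,Rm,t,9000,90000): print(np.round(p,1))
plan([(450,-203,20,95)])
```

```text
(271, 292, 23, 51) ((446.5811462402344, -350.0191345214844), (17.528501510620117, 45.15998458862305), 5.795199394226074)
(522, 0, 38, 55) ((585.607421875, -128.11117553710938), (22.15489387512207, 35.99980163574219), 18.36973762512207)
[ 457.  -372.8  107.9  118.2    5.8]
[ 606.  -273.   108.8  127.9   -3.3]
[ 448.2 -201.3  108.1  128.3    2.1]
t=19.62 at 436.6 -262.2 85.2 yaw 95.72 open 63.7 F [ 1.  -0.1  0.3]
(450, -203, 20, 95) turn z 0.14 then shift 1.93 0.62 2.17
```

View pics/w8.png

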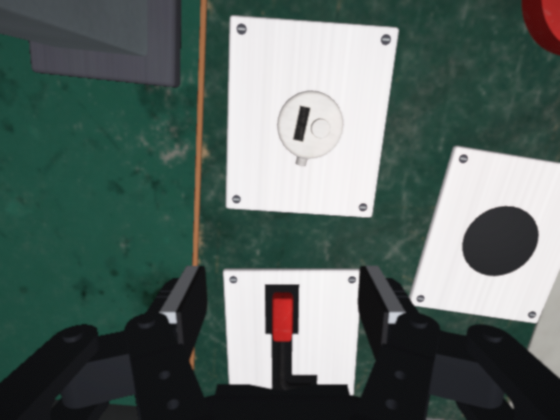

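The key lies in its outline (grip px (283,316)), 5.8° against the plate's 5.8°. The counter is at px (310,124) on the blank plate, with the counter plate's disc free at (500,240).

Run:
```python
from h import *
im,K,Rm,t=cam('wrist')
p=ray([[310.5,124]],K,Rm,t,.023)[0]*1000;print(p)
plan([(p[0],p[1],20,95.7),(p[0],p[1],-30,95.7)])
```

```text
[ 449.84885423 -200.31250323   23.        ]
t=19.68 at 436.5 -262.3 85.1 yaw 95.71 open 64.0 F [ 0.7 -0.5  0.6]
(np.float64(449.8488542316035), np.float64(-200.31250322995893), 20, 95.7) turn z 0.00 then shift 2.01 0.65 2.17
(np.float64(449.8488542316035), np.float64(-200.31250322995893), -30, 95.7) turn z -0.00 then shift 0.00 0.00 1.67
```

>>> send_rows(translation=[[1,0.33,0.5],[0.98,0.32,0.5],[0,0,1],[0,0,1],[0,0,0.5]], rotation=[[0,0,0],[0,0,0],[0,0,0],[0,0,0],[0,0,0]], grip=[64,64,64,64,64])

```text
time: 20.3
eef_pos: [0.449, -0.2004, -0.0216]
tcp_rot: [0.671, 0.741, -0.0, -0.002]
contact_force: [0.5, 0.1, 0.1]
opening: 0.75
```

>>> send_rows(translation=[[0,0,0.32],[0,0,0],[0,0,0],[0,0,0],[0,0,0]], rotation=[[0,0,0],[0,0,0],[0,0,0],[0,0,0],[0,0,0]], grip=[64,30,30,30,30])

```text
time: 20.92
eef_pos: [0.4502, -0.2006, -0.0288]
tcp_rot: [0.671, 0.742, 0.0, 0.0]
contact_force: [0.2, 0.0, -0.7]
opening: 0.504
```

>>> send_rows(translation=[[0,0,0],[0,0,-0.5],[0,0,-0.7],[0,0,-0.4],[0,0,0]], rotation=[[0,0,0],[0,0,0],[0,0,0],[0,0,0],[0,0,0]], grip=[30,30,30,30,30])

```text
time: 21.55
eef_pos: [0.4509, -0.2011, 0.0203]
tcp_rot: [0.671, 0.742, 0.0, 0.002]
contact_force: [-0.1, -0.3, -0.0]
opening: 0.5
```

Run:
```python
from h import *
plan([(606.2,-273.0,18,95.7)])
```

```text
t=21.55 at 450.9 -201.1 20.3 yaw 95.76 open 42.7 F [-0.1 -0.3 -0. ]
(606.2, -273.0, 18, 95.7) turn z 0.01 then shift -2.90 4.91 0.08
```

>>> send_rows(translation=[[-0.58,0.99,0],[-0.58,0.99,0],[-0.58,0.99,0],[-0.58,0.99,0],[-0.58,0.98,0]], rotation=[[0,0,0],[0,0,0],[0,0,0],[0,0,0],[0,0,0]], grip=[30,30,30,30,30])

```text
time: 22.18
eef_pos: [0.6064, -0.2722, 0.0174]
tcp_rot: [0.671, 0.742, -0.0, -0.001]
contact_force: [-0.7, -0.2, -0.4]
opening: 0.503
```

>>> send_rows(translation=[[0,0,0.8],[0,0,0.2],[0,0,0],[0,0,0],[0,0,0]], rotation=[[0,0,0],[0,0,0],[0,0,0],[0,0,0],[0,0,0]], grip=[30,30,30,30,30])

```text
time: 22.8
eef_pos: [0.6065, -0.2725, -0.0102]
tcp_rot: [0.671, 0.742, 0.0, 0.001]
contact_force: [-0.5, 0.3, -0.0]
opening: 0.504
```

Run:
```python
from h import *
im,K,Rm,t=cam('wrist');cv2.imwrite('pics/w9.png',im)
plan([(606.2,-273.0,-28.5,95.7)])
```

```text
t=22.85 at 606.5 -272.4 -10.3 yaw 95.75 open 43.0 F [-1.5  0.  -0.2]
(606.2, -273.0, -28.5, 95.7) turn z 0.01 then shift -0.02 -0.01 0.61
```

>>> send_rows(translation=[[-0.02,-0.01,0.3],[0,0,0.2],[0,0,0.09],[0,0,0],[0,0,0]], rotation=[[0,0,0],[0,0,0],[0,0,0],[0,0,0],[0,0,0]], grip=[30,30,30,30,30])

```text
time: 23.48
eef_pos: [0.6058, -0.2727, -0.0289]
tcp_rot: [0.671, 0.742, -0.0, -0.0]
contact_force: [-1.7, 1.4, 1.5]
opening: 0.499
```

>>> send_rows(translation=[[0,0,0],[0,0,0],[0,0,-0.8],[0,0,-1],[0,0,-1]], rotation=[[0,0,0],[0,0,0],[0,0,0],[0,0,0],[0,0,0]], grip=[60,60,60,60,60])

```text
time: 24.1
eef_pos: [0.6065, -0.2732, 0.0578]
tcp_rot: [0.671, 0.742, 0.0, 0.001]
contact_force: [-0.3, -0.8, 1.1]
opening: 0.701
```

>>> send_rows(translation=[[1,-1,-1],[1,-1,-1],[1,-1,-1],[0,0,-1],[0,0,0]], rotation=[[0,0,0],[0,0,0],[0,0,0],[0,0,0],[0,0,0]], grip=[60,60,60,60,60])

```text
time: 24.72
eef_pos: [0.5093, -0.1932, 0.1802]
tcp_rot: [0.671, 0.742, 0.001, 0.005]
contact_force: [0.7, 0.2, -0.1]
opening: 0.7
```

Run:
```python
from h import *
im,K,Rm,t=cam('wrist');cv2.imwrite('pics/w10.png',im)
for p in plates(im,K,Rm,t,5000,90000): print(np.round(p,1))
# black disc visible rim on the counter plate
def dark(im,K,Rm,t,c,r):
    q=proj([[c[0]/1000+dx,c[1]/1000+dy,.005] for dx in(-r,r) for dy in(-r,r)],K,Rm,t)
    x0,y0=q.min(0).astype(int);x1,y1=q.max(0).astype(int)
    return max(x0,0),max(y0,0),min(x1,560),min(y1,420)
b=dark(im,K,Rm,t,(606.2,-273),.06);print(b)
cv2.imwrite('pics/w10c.png',np.hstack([cv2.resize(im,(500,375)),cv2.resize(im[b[1]:b[3],b[0]:b[2]],(300,375))]))
plan([])
```

```text
[ 470.7 -375.8   82.   127.9    5.1]
[ 607.  -272.7  109.9  128.3   -3.2]
[ 448.6 -200.9  108.2  128.3    2.1]
[460.4 -55.6  61.2 108.1  80.7]
(np.int64(300), np.int64(201), np.int64(429), np.int64(313))
t=24.77 at 508.4 -192.8 177.9 yaw 95.76 open 60.1 F [-0.2  0.7 -0.5]
```

View pics/w10c.png

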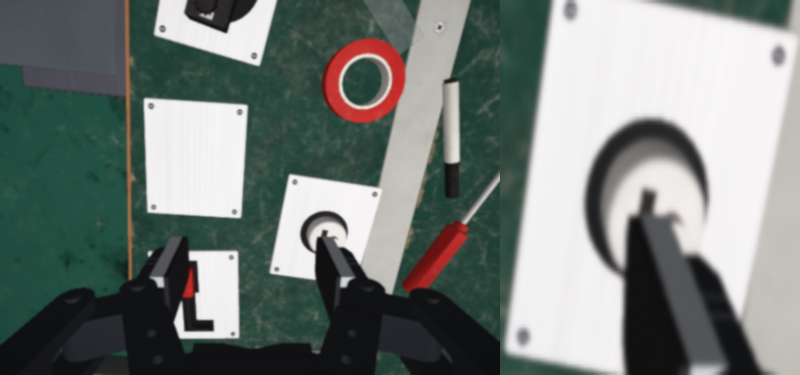

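The counter sits inside its disc with an even dark rim all round. Now over to the roll and block.

>>> send_rows(translation=[[1,-0.05,0],[1,-0.05,0],[1,-0.05,0],[1,-0.05,0],[1,-0.05,0]], rotation=[[0,0,0],[0,0,0],[0,0,0],[0,0,0],[0,0,0]], grip=[85,85,85,85,85])

```text
time: 25.4
eef_pos: [0.4842, -0.0429, 0.1738]
tcp_rot: [0.671, 0.742, -0.0, -0.001]
contact_force: [0.1, -0.1, 0.3]
opening: 0.993
```

>>> send_rows(translation=[[1,-0.05,0],[1,-0.05,0],[1,-0.05,0],[0.5,0,0],[0,0,0]], rotation=[[0,0,0],[0,0,0],[0,0,0],[0,0,0],[0,0,0]], grip=[85,85,85,85,85])

```text
time: 26.02
eef_pos: [0.4696, 0.0606, 0.1744]
tcp_rot: [0.67, 0.742, -0.0, -0.0]
contact_force: [-0.6, -0.3, 0.1]
opening: 0.995
```

Run:
```python
from h import *
plan([])
im,K,Rm,t=cam('wrist');cv2.imwrite('pics/w11.png',im)
for p in plates(im,K,Rm,t,5000,90000): print(np.round(p,1),proj([p[0]/1000,p[1]/1000,.005],K,Rm,t).round())
hsv=cv2.cvtColor(im,cv2.COLOR_BGR2HSV)
m=((hsv[...,0]>5)&(hsv[...,0]<22)&(hsv[...,1]>90)&(hsv[...,2]>60)).astype(np.uint8)
for c in cv2.findContours(m,cv2.RETR_EXTERNAL,cv2.CHAIN_APPROX_NONE)[0]:
    if cv2.contourArea(c)>500:
        print('brown',cv2.boundingRect(c),cv2.minEnclosingCircle((ray(c[:,0],K,Rm,t,.027)[:,:2]*1000).astype(np.float32)),cv2.fitEllipse((ray(c[:,0],K,Rm,t,.027)[:,:2]*1000).astype(np.float32)))
```

```text
t=26.02 at 469.6 60.6 174.4 yaw 95.84 open 84.9 F [-0.6 -0.3  0.1]
[465.9 -21.3 108.3 128.5  -9.4] [[270. 257.]]
[4.530e+02 1.612e+02 1.083e+02 1.222e+02 2.000e-01] [[274.  70.]]
brown (235, 16, 70, 78) ((448.3196716308594, 169.97047424316406), 30.01936912536621) ((448.7296142578125, 169.94735717773438), (57.411739349365234, 59.55690383911133), 2.9930851459503174)
brown (177, 0, 14, 396) ((381.3033142089844, 8.241279602050781), 196.12533569335938) ((380.36163330078125, 13.956092834472656), (3.769169569015503, 625.69921875), 0.044424451887607574)
```

View pics/w11.png

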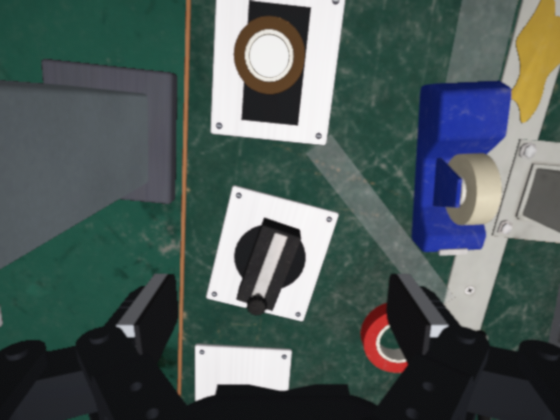

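The roll is at (448.5,170), px (269,55). The block lies on the ring at px (265,262), screw end towards -y (257,303). I'll measure the block's axis from its bright strip and dark extents.

Run:
```python
from h import *
im,K,Rm,t=cam('wrist')
g=cv2.cvtColor(im,cv2.COLOR_BGR2GRAY)
x0,y0,x1,y1=225,205,315,318
sub=np.zeros_like(g);sub[y0:y1,x0:x1]=1
m=((g>110)&(sub>0)).astype(np.uint8)
# strip: bright component containing around (270,265)
n,l=cv2.connectedComponents(m);k=l[255:275,262:278];k=np.bincount(k[k>0]).argmax()
ys,xs=np.where(l==k);print('strip n',len(xs))
P=ray(np.c_[xs,ys],K,Rm,t,.032)[:,:2]*1000
r=cv2.minAreaRect(P.astype(np.float32));print(r)
a=np.radians(r[2] if r[1][0]<r[1][1] else r[2]-90);c=np.array(r[0])
ex=np.array([np.cos(a),np.sin(a)]);ey=np.array([-np.sin(a),np.cos(a)]);print('yaw',np.degrees(a))
for z in(.032,.005):
  for o in(-16,-12,0,12,16):
    ss=np.arange(-70,70,1.);pts=c+o*ex+ss[:,None]*ey
    q=proj(np.c_[pts/1000,np.full(len(ss),z)],K,Rm,t)
    v=cv2.remap(g,q[:,0].astype(np.float32)[None],q[:,1].astype(np.float32)[None],cv2.INTER_LINEAR)[0]
    d=ss[v<120];print(z,o,'ext',d.min(),d.max())
  for s in(-25,0,25):
    ss=np.arange(-60,60,1.);pts=c+s*ey+ss[:,None]*ex
    q=proj(np.c_[pts/1000,np.full(len(ss),z)],K,Rm,t)
    v=cv2.remap(g,q[:,0].astype(np.float32)[None],q[:,1].astype(np.float32)[None],cv2.INTER_LINEAR)[0]
    print('across',s,v[20:100:2].tolist())
```

```text
strip n 878
((465.8746337890625, -18.445449829101562), (70.00123596191406, 13.341987609863281), 76.22940063476562)
yaw -13.770599365234375
0.032 -16 ext -70.0 69.0
0.032 -12 ext -70.0 69.0
0.032 0 ext -70.0 45.0
0.032 12 ext -70.0 45.0
0.032 16 ext -70.0 42.0
across -25 [243, 242, 242, 243, 243, 241, 239, 241, 241, 213, 82, 44, 46, 47, 48, 50, 55, 146, 204, 212, 211, 212, 207, 146, 57, 46, 47, 47, 45, 80, 210, 243, 244, 244, 243, 244, 243, 243, 242, 243]
across 0 [241, 238, 164, 44, 32, 32, 31, 32, 31, 28, 30, 43, 44, 44, 44, 43, 50, 147, 206, 209, 211, 214, 211, 150, 58, 46, 46, 46, 46, 45, 34, 30, 31, 30, 30, 75, 210, 243, 245, 245]
across 25 [242, 242, 242, 228, 110, 36, 32, 32, 32, 28, 29, 43, 44, 45, 45, 46, 59, 155, 211, 215, 217, 220, 218, 158, 56, 45, 47, 47, 47, 46, 35, 32, 32, 44, 154, 237, 246, 246, 246, 246]
0.005 -16 ext -70.0 69.0
0.005 -12 ext -70.0 69.0
0.005 0 ext -70.0 69.0
0.005 12 ext -70.0 69.0
0.005 16 ext -70.0 69.0
across -25 [242, 242, 242, 242, 231, 159, 55, 32, 31, 30, 26, 32, 45, 45, 42, 43, 42, 47, 110, 192, 209, 209, 209, 211, 208, 147, 58, 47, 47, 45, 45, 44, 38, 30, 34, 87, 193, 240, 244, 243]
across 0 [241, 226, 106, 35, 32, 32, 32, 32, 31, 31, 27, 32, 42, 44, 44, 45, 44, 47, 109, 194, 209, 211, 214, 218, 213, 146, 58, 45, 46, 48, 50, 49, 40, 32, 31, 31, 31, 30, 40, 153]
across 25 [242, 243, 243, 242, 240, 241, 241, 229, 155, 60, 30, 33, 44, 46, 46, 45, 45, 47, 81, 134, 145, 147, 148, 150, 149, 95, 49, 43, 44, 45, 47, 48, 91, 194, 240, 245, 245, 245, 246, 246]
```

Run:
```python
from h import *
im,K,Rm,t=cam('wrist')
g=cv2.cvtColor(im,cv2.COLOR_BGR2GRAY)
a=np.radians(-13.8);c=np.array([465.9,-18.4])
ex=np.array([np.cos(a),np.sin(a)]);ey=np.array([-np.sin(a),np.cos(a)])
for o in(-14,0,14):
    ss=np.arange(-60,66,2.);pts=c+o*ex+ss[:,None]*ey
    q=proj(np.c_[pts/1000,np.full(len(ss),.032)],K,Rm,t)
    v=cv2.remap(g,q[:,0].astype(np.float32)[None],q[:,1].astype(np.float32)[None],cv2.INTER_LINEAR)[0]
    print(o,list(zip(ss.astype(int).tolist(),v.tolist())))
```

```text
-14 [(-60, 58), (-58, 56), (-56, 56), (-54, 65), (-52, 156), (-50, 235), (-48, 237), (-46, 161), (-44, 61), (-42, 49), (-40, 50), (-38, 48), (-36, 47), (-34, 47), (-32, 49), (-30, 47), (-28, 48), (-26, 48), (-24, 46), (-22, 46), (-20, 46), (-18, 44), (-16, 42), (-14, 41), (-12, 42), (-10, 41), (-8, 41), (-6, 41), (-4, 43), (-2, 43), (0, 44), (2, 43), (4, 43), (6, 46), (8, 46), (10, 45), (12, 45), (14, 47), (16, 46), (18, 47), (20, 47), (22, 45), (24, 45), (26, 45), (28, 45), (30, 45), (32, 45), (34, 46), (36, 43), (38, 26), (40, 15), (42, 14), (44, 39), (46, 186), (48, 243), (50, 244), (52, 244), (54, 245), (56, 245), (58, 244), (60, 244), (62, 245), (64, 245)]
0 [(-60, 63), (-58, 61), (-56, 48), (-54, 41), (-52, 42), (-50, 43), (-48, 44), (-46, 41), (-44, 43), (-42, 41), (-40, 34), (-38, 25), (-36, 28), (-34, 46), (-32, 114), (-30, 190), (-28, 209), (-26, 211), (-24, 211), (-22, 210), (-20, 210), (-18, 207), (-16, 206), (-14, 208), (-12, 209), (-10, 209), (-8, 211), (-6, 212), (-4, 211), (-2, 211), (0, 211), (2, 210), (4, 210), (6, 213), (8, 213), (10, 212), (12, 212), (14, 213), (1
[... 235 characters left out ...]
(60, 245), (62, 246), (64, 246)]
14 [(-60, 58), (-58, 56), (-56, 56), (-54, 57), (-52, 64), (-50, 147), (-48, 220), (-46, 156), (-44, 60), (-42, 44), (-40, 44), (-38, 44), (-36, 44), (-34, 44), (-32, 44), (-30, 44), (-28, 44), (-26, 46), (-24, 47), (-22, 47), (-20, 46), (-18, 46), (-16, 46), (-14, 46), (-12, 45), (-10, 45), (-8, 45), (-6, 45), (-4, 45), (-2, 45), (0, 45), (2, 45), (4, 46), (6, 46), (8, 46), (10, 49), (12, 48), (14, 47), (16, 47), (18, 49), (20, 48), (22, 48), (24, 47), (26, 47), (28, 46), (30, 48), (32, 47), (34, 46), (36, 42), (38, 27), (40, 16), (42, 20), (44, 59), (46, 203), (48, 245), (50, 247), (52, 247), (54, 247), (56, 248), (58, 248), (60, 248), (62, 248), (64, 249)]
```

The block is centred at (465,-22.5), yaw -13.8°. First the roll goes to the blank plate.

>>> send_rows(translation=[[0.93,-0.08,0.6],[0.93,-0.08,0.6],[0.92,-0.08,0.6],[0.92,-0.09,0.6],[0,0,1]], rotation=[[0,0,0],[0,0,0],[0,0,0],[0,0,0],[0,0,0]], grip=[85,85,85,85,85])

```text
time: 26.8
eef_pos: [0.45, 0.1704, 0.0734]
tcp_rot: [0.67, 0.742, 0.001, 0.001]
contact_force: [0.4, -0.4, -0.4]
opening: 0.992
```

>>> send_rows(translation=[[0,0,1],[0,0,1],[0,0,0.7],[0,0,0.35],[0,0,0.2]], rotation=[[0,0,0],[0,0,0],[0,0,0],[0,0,0],[0,0,0]], grip=[85,85,85,85,85])

```text
time: 27.42
eef_pos: [0.4493, 0.1693, -0.0247]
tcp_rot: [0.671, 0.741, -0.0, 0.0]
contact_force: [-0.7, -1.0, 0.2]
opening: 0.997
```

>>> send_rows(translation=[[0,0,0.1],[0,0,0],[0,0,0],[0,0,0],[0,0,0]], rotation=[[0,0,0],[0,0,0],[0,0,0],[0,0,0],[0,0,0]], grip=[45,45,45,45,45], squeeze=40)

```text
time: 28.05
eef_pos: [0.4495, 0.1698, -0.0268]
tcp_rot: [0.671, 0.742, 0.001, 0.0]
contact_force: [-0.1, -0.0, 3.5]
opening: 0.688
```

>>> send_rows(translation=[[0,0,0],[0,0,-0.5],[0,0,-0.8],[0,0,-0.5],[0,0,0]], rotation=[[0,0,0],[0,0,0],[0,0,0],[0,0,0],[0,0,0]], grip=[45,45,45,45,45])

```text
time: 28.68
eef_pos: [0.4499, 0.1699, 0.0279]
tcp_rot: [0.671, 0.742, 0.001, 0.001]
contact_force: [0.1, -0.2, -1.6]
opening: 0.686
```

Run:
```python
from h import *
plan([(448,-201,40,95.84)])
im,K,Rm,t=cam('wrist');cv2.imwrite('pics/w12.png',im)
```

```text
t=28.68 at 449.9 169.9 27.9 yaw 95.75 open 58.6 F [ 0.1 -0.2 -1.6]
(448, -201, 40, 95.84) turn z -0.02 then shift -12.29 -1.32 -0.40
```

>>> send_rows(translation=[[0,0,-1],[-0.95,-0.1,0],[-0.95,-0.1,0],[-0.95,-0.1,0],[-0.95,-0.1,0]], rotation=[[0,0,0],[0,0,0],[0,0,0],[0,0,0],[0,0,0]], grip=[45,45,45,45,45])

```text
time: 29.35
eef_pos: [0.4472, 0.0543, 0.0553]
tcp_rot: [0.671, 0.742, -0.001, -0.001]
contact_force: [0.1, 0.3, -1.2]
opening: 0.688
```

>>> send_rows(translation=[[-0.95,-0.1,0],[-0.95,-0.1,0],[-0.95,-0.1,0],[-0.95,-0.1,0],[-0.95,-0.1,0]], rotation=[[0,0,0],[0,0,0],[0,0,0],[0,0,0],[0,0,0]], grip=[45,45,45,45,45])

```text
time: 29.98
eef_pos: [0.4466, -0.0887, 0.0553]
tcp_rot: [0.671, 0.742, -0.0, -0.001]
contact_force: [-0.2, -1.1, -0.2]
opening: 0.683
```

>>> send_rows(translation=[[-0.95,-0.1,0],[-0.95,-0.1,0],[-0.95,-0.1,0],[-0.9,-0.1,0],[0,0,0]], rotation=[[0,0,0],[0,0,0],[0,0,0],[0,0,0],[0,0,0]], grip=[45,45,45,45,45])

```text
time: 30.6
eef_pos: [0.4464, -0.2023, 0.0556]
tcp_rot: [0.672, 0.741, -0.0, -0.001]
contact_force: [-0.2, 0.9, -0.5]
opening: 0.685
```

Run:
```python
from h import *
plan([(448,-201,-26.8,95.84)])
```

```text
t=30.60 at 446.4 -202.3 55.6 yaw 95.60 open 58.5 F [-0.2  0.9 -0.5]
(448, -201, -26.8, 95.84) turn z -0.05 then shift 0.04 0.06 2.75
```

>>> send_rows(translation=[[0,0,1],[0,0,1],[0,0,0.5],[0,0,0.23],[0,0,0]], rotation=[[0,0,0],[0,0,0],[0,0,0],[0,0,0],[0,0,0]], grip=[45,45,45,45,45])

```text
time: 31.22
eef_pos: [0.4473, -0.2012, -0.0252]
tcp_rot: [0.671, 0.742, 0.0, 0.0]
contact_force: [0.3, -0.4, -1.0]
opening: 0.684
```

>>> send_rows(translation=[[0,0,0],[0,0,0],[0,0,-0.8],[0,0,-1],[0,0,-1]], rotation=[[0,0,0],[0,0,0],[0,0,0],[0,0,0],[0,0,0]], grip=[80,80,80,80,80])

```text
time: 31.85
eef_pos: [0.4472, -0.2015, 0.0601]
tcp_rot: [0.671, 0.742, 0.0, 0.0]
contact_force: [0.7, -0.4, 0.2]
opening: 0.937
```

Run:
```python
from h import *
plan([(464.9,-22.5,60,76.2),(464.9,-22.5,-22,76.2)])
```

```text
t=31.85 at 447.2 -201.5 60.1 yaw 95.74 open 80.0 F [ 0.7 -0.4  0.2]
(464.9, -22.5, 60, 76.2) turn z 3.91 then shift 5.94 -0.85 0.00
(464.9, -22.5, -22, 76.2) turn z -0.00 then shift 0.00 0.00 2.73
```

>>> send_rows(translation=[[0,0,0],[0,0,0],[0,0,0],[0,0,0],[0.99,-0.14,0]], rotation=[[0,0,1],[0,0,1],[0,0,1],[0,0,0.91],[0,0,0]], grip=[70,70,70,70,70])

```text
time: 32.48
eef_pos: [0.4508, -0.1728, 0.0597]
tcp_rot: [0.788, 0.616, 0.0, 0.001]
contact_force: [0.6, 0.7, -0.6]
opening: 0.82
```

>>> send_rows(translation=[[0.99,-0.14,0],[0.99,-0.14,0],[0.99,-0.14,0],[0.99,-0.14,0],[0.99,-0.15,0]], rotation=[[0,0,0],[0,0,0],[0,0,0],[0,0,0],[0,0,0]], grip=[70,70,70,70,70])

```text
time: 33.1
eef_pos: [0.4652, -0.0214, 0.0594]
tcp_rot: [0.787, 0.617, 0.0, 0.001]
contact_force: [-0.0, -0.5, -0.1]
opening: 0.82
```

Run:
```python
from h import *
plan([(464.9,-22.5,-20,76.2)])
```

```text
t=33.10 at 465.2 -21.4 59.4 yaw 76.19 open 70.0 F [-0.  -0.5 -0.1]
(464.9, -22.5, -20, 76.2) turn z -0.00 then shift -0.04 -0.00 2.65
```

>>> send_rows(translation=[[-0.03,0,1],[0,0,0.9],[0,0,0.5],[0,0,0.25],[0,0,0]], rotation=[[0,0,0],[0,0,0],[0,0,0],[0,0,0],[0,0,0]], grip=[70,70,70,70,70])

```text
time: 33.72
eef_pos: [0.4647, -0.0233, -0.0207]
tcp_rot: [0.787, 0.617, 0.0, 0.0]
contact_force: [0.1, 0.1, 0.1]
opening: 0.818
```

>>> send_rows(translation=[[0,0,0],[0,0,0],[0,0,0],[0,0,0],[0,0,0]], rotation=[[0,0,0],[0,0,0],[0,0,0],[0,0,0],[0,0,0]], grip=[25,25,25,25,25], squeeze=60)

```text
time: 34.35
eef_pos: [0.4656, -0.0234, -0.0197]
tcp_rot: [0.787, 0.617, 0.001, 0.001]
contact_force: [-1.8, 0.0, 5.9]
opening: 0.45
```

>>> send_rows(translation=[[0,0,0],[0,0,-0.5],[0,0,-0.8],[0,0,-0.7],[0,0,0]], rotation=[[0,0,0],[0,0,0],[0,0,0],[0,0,0],[0,0,0]], grip=[25,25,25,25,25])

```text
time: 34.98
eef_pos: [0.4658, -0.0234, 0.0408]
tcp_rot: [0.787, 0.617, 0.001, 0.002]
contact_force: [0.0, 0.1, -3.0]
opening: 0.451
```

Run:
```python
from h import *
im,K,Rm,t=cam('top')
for p in plates(im,K,Rm,t): print(np.round(p,1))
plan([(452.8,165,40,90.3)])
```

```text
[ 95.2 -57.3 111.7 202.1  -0.9]
[4.525e+02 1.651e+02 1.085e+02 1.264e+02 4.000e-01]
[ 447.7 -201.3  109.   128.3    2. ]
[ 456.8 -377.6  109.   128.4    5.7]
[ 605.5 -273.5  109.2  128.2   -3.9]
t=35.02 at 464.7 -23.1 39.5 yaw 76.20 open 38.9 F [-0.4  0.  -3. ]
(452.8, 165, 40, 90.3) turn z -2.82 then shift 6.27 -0.36 -0.02
```

Block held (39 mm, 3 N weight). Turn and carry it to the block plate.

>>> send_rows(translation=[[0,0,0],[0,0,0],[0,0,0],[0.9,-0.05,0],[0.9,-0.05,0]], rotation=[[0,0,-1],[0,0,-1],[0,0,-0.82],[0,0,0],[0,0,0]], grip=[25,25,25,25,25])

```text
time: 35.65
eef_pos: [0.4598, 0.0315, 0.0375]
tcp_rot: [0.706, 0.709, -0.001, -0.001]
contact_force: [-0.5, 0.7, -1.7]
opening: 0.45
```

>>> send_rows(translation=[[0.9,-0.05,0],[0.9,-0.05,0],[0.9,-0.05,0],[0.9,-0.05,0],[0.85,-0.06,0]], rotation=[[0,0,0],[0,0,0],[0,0,0],[0,0,0],[0,0,0]], grip=[25,25,25,25,25])

```text
time: 36.28
eef_pos: [0.4512, 0.1651, 0.0375]
tcp_rot: [0.705, 0.709, -0.001, -0.001]
contact_force: [0.6, 0.1, -3.2]
opening: 0.447
```

>>> send_rows(translation=[[0,0,0],[0,0,0]], rotation=[[0,0,0],[0,0,0]], grip=[25,25])

```text
time: 36.52
eef_pos: [0.4519, 0.1639, 0.0381]
tcp_rot: [0.705, 0.709, -0.001, -0.0]
contact_force: [-0.7, -0.3, -3.2]
opening: 0.449
```

Run:
```python
from h import *
im,K,Rm,t=cam('wrist');cv2.imwrite('pics/w13.png',im)
for p in plates(im,K,Rm,t,5000,90000): print(np.round(p,1),proj([p[0]/1000,p[1]/1000,.005],K,Rm,t).round())
plan([(452.8,164.4,-18,90.3)])
```

```text
[453.  179.4  98.8 108.3 -89.8] [[282. 203.]]
t=36.58 at 452.2 163.7 38.4 yaw 90.28 open 38.6 F [-1.1 -0.7 -2.7]
(452.8, 164.4, -18, 90.3) turn z -0.00 then shift 0.02 0.02 1.88
```

View pics/w13.png

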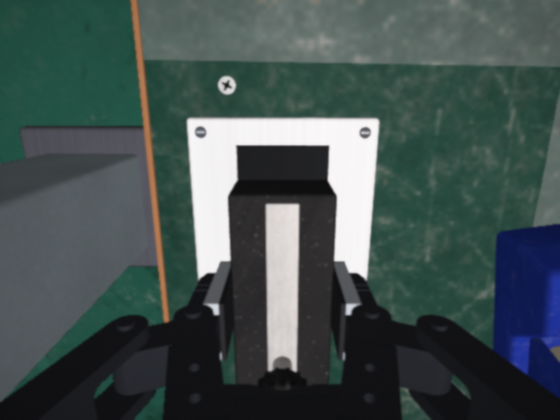

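The held block is square to the plate, centred on the black rectangle (x 282 against 282 px). Lower and release.

>>> send_rows(translation=[[0.02,0.03,0.9],[0,0,0.6],[0,0,0.3],[0,0,0.14],[0,0,0]], rotation=[[0,0,0],[0,0,0],[0,0,0],[0,0,0],[0,0,0]], grip=[25,25,25,25,25])

```text
time: 37.2
eef_pos: [0.454, 0.1648, -0.0188]
tcp_rot: [0.705, 0.709, 0.0, 0.0]
contact_force: [0.0, -0.1, -2.1]
opening: 0.453
```

>>> send_rows(translation=[[0,0,0]], rotation=[[0,0,0]], grip=[25])

```text
time: 37.33
eef_pos: [0.4544, 0.165, -0.0183]
tcp_rot: [0.705, 0.709, 0.001, 0.0]
contact_force: [0.2, -0.4, -2.5]
opening: 0.452
```

>>> send_rows(translation=[[0,-0.03,0.03],[0,0,0.02],[0,0,0],[0,0,0]], rotation=[[0,0,0],[0,0,0],[0,0,0],[0,0,0]], grip=[25,25,25,25])

```text
time: 37.83
eef_pos: [0.453, 0.1651, -0.0197]
tcp_rot: [0.705, 0.709, 0.0, 0.0]
contact_force: [-2.9, -0.2, 5.9]
opening: 0.453
```

>>> send_rows(translation=[[0,0,0],[0,0,0],[0,0,-0.8],[0,0,-1],[0,0,-1]], rotation=[[0,0,0],[0,0,0],[0,0,0],[0,0,0],[0,0,0]], grip=[65,65,65,65,65])

```text
time: 38.45
eef_pos: [0.4527, 0.1649, 0.0641]
tcp_rot: [0.705, 0.709, -0.0, -0.0]
contact_force: [1.0, 0.4, -0.1]
opening: 0.765
```

>>> send_rows(translation=[[0,0,-1],[0,0,-1],[0,0,0],[0,0,0]], rotation=[[0,0,0],[0,0,0],[0,0,0],[0,0,0]], grip=[85,85,85,85])

```text
time: 38.95
eef_pos: [0.4521, 0.1648, 0.1224]
tcp_rot: [0.705, 0.709, -0.001, -0.0]
contact_force: [-0.1, 0.4, -0.5]
opening: 0.994
```

Run:
```python
from h import *
im,K,Rm,t=cam('wrist');cv2.imwrite('pics/w14.png',im)
g=cv2.cvtColor(im,cv2.COLOR_BGR2GRAY)
for p in plates(im,K,Rm,t,5000,90000): print(np.round(p,1),proj([p[0]/1000,p[1]/1000,.005],K,Rm,t).round())
# strip
q=proj([[.453,.165,.032]],K,Rm,t)[0].astype(int)
n,l=cv2.connectedComponents((g>110).astype(np.uint8))
k=l[q[1]-3:q[1]+4,q[0]-3:q[0]+4];k=np.bincount(k.ravel()).argmax()
ys,xs=np.where(l==k)
print('strip',cv2.minAreaRect((ray(np.c_[xs,ys],K,Rm,t,.032)[:,:2]*1000).astype(np.float32)))
im,K,Rm,t=cam('top');g=cv2.cvtColor(im,cv2.COLOR_BGR2GRAY)
for p in plates(im,K,Rm,t): print(np.round(p,1))
plan([(447.5,-201,40,90.3)])
```

```text
[469.8   2.2  81.6 108.3  80.9] [[298. 356.]]
[4.531e+02 1.648e+02 1.085e+02 1.286e+02 3.000e-01] [[282. 194.]]
strip ((454.06280517578125, 170.81861877441406), (12.803937911987305, 66.94071960449219), 0.018520615994930267)
[452.5 155.3 106.9 108.5 -89.5]
[ 448.  -201.3  108.4  128.3    2. ]
[ 457.2 -377.4  108.1  127.8    5.7]
[465.4 -22.5 108.4 127.9  -9.5]
[ 605.9 -273.5  108.9  128.3   -3.4]
t=39.05 at 451.6 164.8 121.6 yaw 90.30 open 85.1 F [1.3 0.6 0.3]
(447.5, -201, 40, 90.3) turn z -0.00 then shift -12.19 -0.20 2.72
```

The block is home within about 1 mm (yaw 0.0° against 0.3°). Last is the roll.

>>> send_rows(translation=[[-0.94,0,0],[-0.94,0,0],[-0.94,0,0],[-0.94,0,0],[-0.94,0,0]], rotation=[[0,0,0],[0,0,0],[0,0,0],[0,0,0],[0,0,0]], grip=[85,85,85,85,85])

```text
time: 39.67
eef_pos: [0.4526, 0.0232, 0.1219]
tcp_rot: [0.705, 0.709, -0.001, -0.001]
contact_force: [0.2, -0.0, 0.0]
opening: 0.995
```

>>> send_rows(translation=[[-0.94,0,0],[-0.94,0,0],[-0.94,0,0],[-0.94,0,0],[-0.94,0,0]], rotation=[[0,0,0],[0,0,0],[0,0,0],[0,0,0],[0,0,0]], grip=[85,85,85,85,85])

```text
time: 40.3
eef_pos: [0.4533, -0.1176, 0.1219]
tcp_rot: [0.705, 0.709, -0.0, -0.001]
contact_force: [0.2, 0.5, 0.4]
opening: 0.997
```

>>> send_rows(translation=[[-0.94,-0.1,0],[-0.94,-0.1,0],[-0.91,0,0],[0,0,1],[0,0,0]], rotation=[[0,0,0],[0,0,0],[0,0,0],[0,0,0],[0,0,0]], grip=[85,85,85,85,85])

```text
time: 40.92
eef_pos: [0.4461, -0.1993, 0.0897]
tcp_rot: [0.705, 0.709, -0.001, -0.004]
contact_force: [-0.7, -0.5, -0.4]
opening: 0.991
```

```bash
cat >> h.py <<'E'
def roll(n='wrist'):
    im,K,Rm,t=cam(n); hsv=cv2.cvtColor(im,cv2.COLOR_BGR2HSV)
    m=((hsv[...,0]>5)&(hsv[...,0]<22)&(hsv[...,1]>90)&(hsv[...,2]>60)).astype(np.uint8)
    for c in cv2.findContours(m,cv2.RETR_EXTERNAL,cv2.CHAIN_APPROX_NONE)[0]:
        if cv2.contourArea(c)<300: continue
        P=(ray(c[:,0],K,Rm,t,.027)[:,:2]*1000).astype(np.float32); (x,y),r=cv2.minEnclosingCircle(P)
        if 26<r<36: print('roll',n,x,y,r)
E
python3 - <<'E'
from h import *
roll();plan([(447.5,-201,-27,90.3)])
E
```

```text
roll wrist 448.4234619140625 -199.89013671875 29.497514724731445
t=40.98 at 447.2 -199.7 91.4 yaw 90.29 open 84.7 F [0.5 0.2 0. ]
(447.5, -201, -27, 90.3) turn z -0.00 then shift -0.04 0.01 3.95
```

>>> send_rows(translation=[[0,0,1],[0,0,1],[0,0,1],[0,0,0.6],[0,0,0.3]], rotation=[[0,0,0],[0,0,0],[0,0,0],[0,0,0],[0,0,0]], grip=[85,85,85,85,85])

```text
time: 41.6
eef_pos: [0.4487, -0.2003, -0.024]
tcp_rot: [0.705, 0.709, -0.0, -0.0]
contact_force: [0.5, 0.3, 0.3]
opening: 0.993
```

>>> send_rows(translation=[[0,0,0.02],[0,0,0],[0,0,0],[0,0,0],[0,0,0]], rotation=[[0,0,0],[0,0,0],[0,0,0],[0,0,0],[0,0,0]], grip=[45,45,45,45,45], squeeze=40)

```text
time: 42.22
eef_pos: [0.4498, -0.2015, -0.0229]
tcp_rot: [0.705, 0.709, 0.0, 0.001]
contact_force: [0.8, 0.7, 6.2]
opening: 0.685
```

>>> send_rows(translation=[[0,0,0],[0,0,-0.5],[0,0,-0.8],[0,0,-0.5],[0,0,0]], rotation=[[0,0,0],[0,0,0],[0,0,0],[0,0,0],[0,0,0]], grip=[45,45,45,45,45])

```text
time: 42.85
eef_pos: [0.4495, -0.2014, 0.0313]
tcp_rot: [0.705, 0.709, 0.0, 0.002]
contact_force: [-0.4, -0.0, -0.5]
opening: 0.679
```

Run:
```python
from h import *
plan([(465.6,-22.2,28,90.3)])
```

```text
t=42.85 at 449.5 -201.4 31.3 yaw 90.30 open 58.0 F [-0.4 -0.  -0.5]
(465.6, -22.2, 28, 90.3) turn z 0.00 then shift 5.97 0.57 0.11
```

>>> send_rows(translation=[[0.99,0.09,0],[0.99,0.09,0],[0.99,0.09,0],[0.99,0.09,0],[0.99,0.09,0]], rotation=[[0,0,0],[0,0,0],[0,0,0],[0,0,0],[0,0,0]], grip=[45,45,45,45,45])

```text
time: 43.48
eef_pos: [0.4605, -0.051, 0.0288]
tcp_rot: [0.705, 0.709, -0.0, -0.001]
contact_force: [-0.3, -0.2, -1.0]
opening: 0.682
```

>>> send_rows(translation=[[0.99,0.09,0],[0,0,0.8],[0,0,0.3],[0,0,0],[0,0,0]], rotation=[[0,0,0],[0,0,0],[0,0,0],[0,0,0],[0,0,0]], grip=[45,45,45,45,45])

```text
time: 44.1
eef_pos: [0.4643, -0.0229, -0.0028]
tcp_rot: [0.706, 0.709, 0.0, 0.0]
contact_force: [-0.6, 0.4, -0.8]
opening: 0.684
```

Run:
```python
from h import *
plan([(465.6,-22.6,-23,90.3)]);plan([(465.6,-22.6,-23,90.3)])
```

```text
t=44.10 at 464.3 -22.9 -2.8 yaw 90.26 open 58.4 F [-0.6  0.4 -0.8]
(465.6, -22.6, -23, 90.3) turn z -0.01 then shift 0.01 0.04 0.67
t=44.10 at 464.3 -22.9 -2.8 yaw 90.26 open 58.4 F [-0.6  0.4 -0.8]
(465.6, -22.6, -23, 90.3) turn z -0.01 then shift 0.01 0.04 0.67
```

>>> send_rows(translation=[[0,0.03,0.3],[0,0,0.2],[0,0,0.16],[0,0,0],[0,0,0]], rotation=[[0,0,0],[0,0,0],[0,0,0],[0,0,0],[0,0,0]], grip=[45,45,45,45,45])

```text
time: 44.72
eef_pos: [0.465, -0.0226, -0.0229]
tcp_rot: [0.705, 0.709, 0.0, 0.0]
contact_force: [-0.5, 0.8, 0.3]
opening: 0.679
```

>>> send_rows(translation=[[0,0,0],[0,0,0],[0,0,-0.7],[0,0,-1],[0,0,-1]], rotation=[[0,0,0],[0,0,0],[0,0,0],[0,0,0],[0,0,0]], grip=[80,80,80,80,80])

```text
time: 45.35
eef_pos: [0.4646, -0.0224, 0.0587]
tcp_rot: [0.705, 0.709, -0.0, -0.0]
contact_force: [1.3, 0.2, 0.4]
opening: 0.938
```

>>> send_rows(translation=[[0,0,-1],[-1,0,-1],[-1,0,-1],[-1,0,0],[0,0,0]], rotation=[[0,0,0],[0,0,0],[0,0,0],[0,0,0],[0,0,0]], grip=[85,85,85,85,85])

```text
time: 45.98
eef_pos: [0.4655, -0.1139, 0.1486]
tcp_rot: [0.706, 0.708, 0.0, 0.001]
contact_force: [-0.5, 1.2, 0.5]
opening: 0.993
```

Run:
```python
from h import *
roll()
im,K,Rm,t=cam('wrist')
for p in plates(im,K,Rm,t,5000,90000): print(np.round(p,1))
plan([])
roll('top')
im,K,Rm,t=cam('top')
a=im[155:275,150:450]
cv2.imwrite('pics/end.png',cv2.resize(a,None,fx=2.66,fy=2.66,interpolation=cv2.INTER_CUBIC))
```

```text
roll wrist 465.9193115234375 -22.533859252929688 29.992204666137695
[ 448.1 -200.6  107.4  128.3    2. ]
[465.9 -22.1 108.2 128.5  -9.4]
t=46.08 at 464.9 -112.1 147.5 yaw 90.26 open 85.2 F [-0.8 -0.  -0.4]
```

The roll is 0.4 mm off the plate centre. I'll move back to the first viewpoint for a final combined check.

>>> send_rows(translation=[[-1,0,-1],[-1,0,-1],[-1,0,0],[-0.6,0,0],[0,0,0]], rotation=[[0,0,0],[0,0,0],[0,0,0],[0,0,0],[0,0,0]], grip=[85,85,85,85,85])

```text
time: 46.8
eef_pos: [0.4655, -0.2203, 0.207]
tcp_rot: [0.706, 0.709, 0.0, -0.001]
contact_force: [0.2, 0.1, -0.5]
opening: 0.998
```

Run:
```python
from h import *
im,K,Rm,t=cam('wrist');plan([])
for p in plates(im,K,Rm,t,5000,90000): print(np.round(p,1),proj([p[0]/1000,p[1]/1000,.005],K,Rm,t).round())
hsv=cv2.cvtColor(im,cv2.COLOR_BGR2HSV)
m=(((hsv[...,0]<8)|(hsv[...,0]>172))&(hsv[...,1]>130)).astype(np.uint8)
for c in cv2.findContours(m,cv2.RETR_EXTERNAL,cv2.CHAIN_APPROX_NONE)[0]:
    if cv2.contourArea(c)>200: print('red',cv2.minAreaRect((ray(c[:,0],K,Rm,t,.015)[:,:2]*1000).astype(np.float32)))
# counter: bright blob inside the disc
q=proj([[.6062,-.273,.023]],K,Rm,t)[0].astype(int);g=cv2.cvtColor(im,cv2.COLOR_BGR2GRAY)
n,l,st,ce=cv2.connectedComponentsWithStats((g>100).astype(np.uint8))
k=l[q[1]-8:q[1]+9,q[0]-8:q[0]+9];k=np.bincount(k[k>0]).argmax();ys,xs=np.where(l==k)
P=(ray(np.c_[xs,ys],K,Rm,t,.018)[:,:2]*1000).astype(np.float32)
print('counter',st[k],cv2.minEnclosingCircle(P),P.min(0),P.max(0))
im2=cam('top')[0]
cv2.imwrite('pics/end.png',np.hstack([cv2.resize(im[140:400,180:480],(400,347)),cv2.resize(im2[155:275,150:450],(400,160),interpolation=cv2.INTER_CUBIC)[:160] if 0 else cv2.copyMakeBorder(cv2.resize(im2[155:275,150:450],(400,160),interpolation=cv2.INTER_CUBIC),0,187,0,0,0)]))
```

```text
t=46.85 at 465.5 -219.6 206.9 yaw 90.29 open 85.0 F [ 0.1  0.5 -0.4]
[ 457.6 -377.   108.1  128.3    5.7] [[274. 305.]]
[ 606.6 -272.8  109.9  128.3   -3.3] [[408. 222.]]
[ 448.1 -201.   107.7  128.5    2. ] [[265. 157.]]
red ((453.39569091796875, -476.27410888671875), (28.563798904418945, 38.35588073730469), 74.77095794677734)
red ((446.9880065917969, -350.14642333984375), (18.431371688842773, 45.03194808959961), 4.8240814208984375)
red ((742.0269775390625, -290.1697692871094), (104.25226593017578, 31.45869255065918), 67.78795623779297)
red ((614.7022094726562, -99.08700561523438), (84.67017364501953, 80.69990539550781), 0.290901243686676)
counter [  351     0   202   332 27192] ((675.782958984375, -229.63327026367188), 174.5172882080078) [ 543.0967 -402.7327] [733.8015   -56.645374]
```

View pics/end.png

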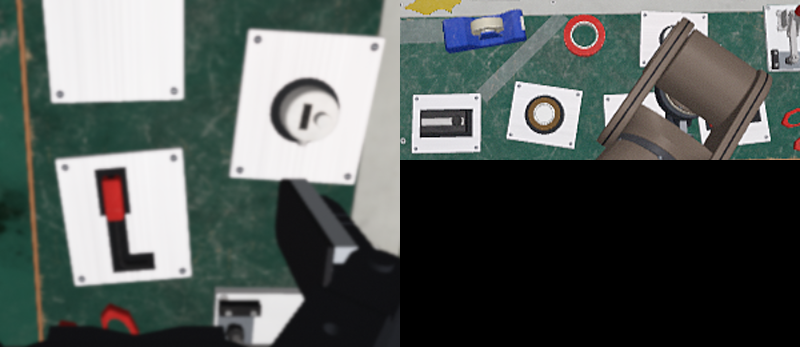

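All four parts sit inside their shapes: the key in its outline, the counter in its disc, and the roll and block visible in the top view. The blank plate is empty and the gripper is clear, so I'm handing in.

```bash
python3 -c "
from h import *
print(ticket.sign_off())"
```

```text
the job is handed in; nothing more can be done
None
```

The job is handed in at about 47 s of the 136 s allowed: all four parts are on their own plates and the blank plate is empty. I swapped counter and key first, then roll and block, using the blank plate for the counter and then the roll.

| Part | Last check |
|---|---|
| Seal strip roll | 0.4 mm off the plate centre |
| Stop block | about 1 mm off centre in each direction, 0.0° against the plate's 0.3° |
| Hex key | in its outline, grip on the wide end. Angle 4.8° to 5.8° against the plate's 5.7°, grip about 1 mm off target in each direction |
| Tally counter | inside its disc with a dark rim round it |

- **Finger length:** the fingertips end about 30–40 mm short of the stated TCP. The first grasp of the counter closed above it without touching it. I found the true tip height from the images and by lowering in small steps, and used that for every grasp after.
- **Counter position not measured:** my last automatic measurement of the counter failed because its white merged with the background. I judged its centring by eye and from the tool position at release, which was within about 1 mm.
- **Forces:** the highest wrist force I read was about 6 N.

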